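Chock a soft clay jar on the drying board and clear the prop away

TASK

The unfired jar lies on the sloping drying board, kept from rolling down only by a kiln prop laid end-on against its low side. Put the wooden wedge chock on the board beside the prop, ramp towards the jar, and push it against the jar's low side until the jar is pressed snugly against the back fence, firmly but never with more than 20 N on the soft clay, and leave the chock there. Then take the prop away and lay it on the kiln shelf; touch the jar only with the chock, do not let it roll back, and leave the other things alone.

Things in the scene. Friction and masses are not known exactly. Their poses are not given: they have to be found in the camera images.
- jar_axis (a point): Jar of soft clay, 1.4 to 2.3 kg, on its side: straight belly 130 mm across, 130 long, 246 over all. Point on its axis mid-belly, 65 mm off the board; x along the axis to the mouth. Starts 1.5 to 13.5 mm short of the fence bar. A slow 4 to 11 N push on the chock moves it up; at the bar the push climbs steadily: 14 to 15 N is snug (the clay feels up to 1.2 times that; above 20 N, or a knock, bruises it).
- board: Sloping drying board of two planks, fixed, 299 (x) by 420 (y) by 22 mm. Origin in the middle of its top face, about 60 mm above the bench; z square to that face, x level and along the jar, y straight up the slope. Slopes 5 degrees; the -y end is the low one.
- fence: Adjustable back fence on the jar's high side: two iron angles on the board carry a clamped wooden bar across it, 290 mm long (x), 28 thick, 45 high. Axes as the board's. Origin on the board under the bar's jar-side face when the bar is set fully back; the bar is clamped 0 to 12 mm nearer the jar (towards -y), differently each time, which this pose does not tell.
- chock_center (a point): Wedge chock: loose plain wood, 130 mm long (x), 50 wide, 45 high, 0.17 kg, at first on the bench right of the board. Point in its middle, 22.5 mm up. x points to the 3 mm thick toe; 30 degree ramp 73 mm long, then 57 mm flat top, upright heel 65 mm behind the point. Flat on the board, ramp just touching the jar, the point is 87.6 mm downslope of the jar's axis. Friction holds it where pushed.
- prop_center (a point): Kiln prop: loose square bar of pale fireclay, 40 by 150 (y) by 40 mm, 0.53 kg, laid up the slope with its upper end against the jar's low side, 34 to 44 mm from the jar's middle towards its foot; the chock goes beside it, on the side of the jar's mouth, 35 to 45 mm from the middle. Point at its centre.
- kiln_shelf: Kiln shelf: fixed flat slab of pale fireclay, 190 (x) by 170 (y) mm, 18 mm thick, on the bench to the left of the board, bare at the start. Origin in the middle of its top face.
- beaker: A drying clay beaker, 76 mm wide, 85 mm high, a bystander. Origin under its middle.
- round_prop: A round fireclay prop, 44 mm wide, 75 mm high, standing, a bystander. Origin under its middle.
- brush: A wooden brush, 170 mm long, lying along its x, a bystander. Origin under its middle.
There are look-alikes about, which are no part of the job. Leave any green look-alike of the part that bears prop_center alone.

How it is judged:
On the way, in this order (a step that is already met when the one before it is completed fails the run):
1. the chock, flat on the board with its ramp to the jar, presses the jar snugly against the back fence, the prop still in its place (contact force between chock and jar above 5 N and contact force between jar and fence above 1 N and distance of prop_center from where it was at the start of the episode below 0.012 m and x of chock_center in the frame of jar_axis between -0.065 and 0.065 m and angle between the z axis of chock_center and the z axis of board, either way round below 0.08 rad and angle between the x axis of chock_center and the y axis of board, either way round below 0.2 rad), for 0.2 s.
2. the prop is drawn clear of the jar and the chock alone holds it (distance of prop_center from where it was at the start of the episode above 0.05 m and contact force between chock and jar above 0.8 N and contact force between prop and jar below 0.05 N), for 0.2 s.
At the end, for the whole second after the job is handed in: The chock lies flat on the board, square to the jar within 0.2 rad and within 65 mm of its middle, and bears on its low side; the jar rests at least 0.5 mm higher up the board than it started; the prop lies on the kiln shelf, its centre within 85 by 75 mm of the shelf's middle; all at rest (contact force between chock and jar above 0.8 N and x of chock_center in the frame of jar_axis between -0.065 and 0.065 m and angle between the z axis of chock_center and the z axis of board, either way round below 0.08 rad and angle between the x axis of chock_center and the y axis of board, either way round below 0.2 rad and y of jar_axis in the frame of board above 0.0445 m and linear speed of each of jar, chock below 0.01 m/s and x of prop_center in the frame of kiln_shelf between -0.085 and 0.085 m and y of prop_center in the frame of kiln_shelf between -0.075 and 0.075 m and z of prop_center in the frame of kiln_shelf between 0.015 and 0.026 m and linear speed of prop below 0.02 m/s); the robot touches nothing.
It fails at once if the soft clay is pressed with more than 20 N by the chock or the prop (contact force between any of chock, prop and jar above 20 N).
It fails at once if the robot touches the jar (contact force between any of the fingers, the arm and jar above 1 N).
It fails at once if the jar rolls down the board by more than 3 mm, or is knocked out of its place (more than 25 mm) (y of jar_axis in the frame of board below 0.041 m or distance of jar_axis from where it was at the start of the episode above 0.025 m).
It fails at once if a bystander is shifted by more than 30 mm (distance of any of beaker, round_prop, brush from where it was at the start of the episode above 0.03 m).
It also fails if it takes over 72 s, if anything falls off the work surface, if the arm or the gripper's body presses on something with over 40 N, if the wrist force passes 120 N, or if a joint passes its speed limit or range.

ROBOT

A 6-joint arm with a two-finger parallel gripper is mounted at the origin on the work surface. World frame = base frame: x ahead of the robot, y to its left, z up, the work surface at z = 0. Lengths are in m, angles in rad, forces in N, time in s.
With the tool pointing down it reaches from about 0.225 to 0.875 m from the base axis. Payload 3.4 kg.
Tool frame: the origin (TCP) lies at the very end of the fingers, on their centre line; the grasp point (between the pads) lies bot.pinch_z behind it (bot.pinch_z is the distance from the TCP to the grasp point, in m); y points along the fingers, z is the direction in which the jaws open and shut, and the axes are right-handed (so a half turn about y gives the same grasp; the last joint's range is limited). The gripper opens to 85 mm and grips with 20 to 120 N. Pads are 22 mm wide; open, the fingers measure 114 mm over their backs; the gripper's body (76 mm by 85 mm) begins 54 mm behind the grasp point. The pads swing forward as they close: fully open they stand 13 mm farther back than shut.
Start: joints at [-1.426, 0.276, 1.505, -0, 1.361, -0.121], TCP at [0.151, -0.555, 0.231] pointing down, gripper open.
Joint ranges: [-2.89, 2.89], [-0.75, 2.08], [0.22, 2.7], [-1.18, 4.32], [0.11, 2.71], [-2.7, 2.7]. Speed limits (rad/s): [2.57, 2.57, 3.14, 3.14, 3.14, 3.14].

INTERFACE

Orientations are given as a unit quaternion [x, y, z, w].
In Python, from station import status, cams, job_done, bot gives the robot as it stands.
- The arm moves only by the tool send_rows, never from a script. Its argument "targets" is a list of rows, each a list of 4 numbers: the shift along the tool's x, y, z in m, then the turn about the tool's y in rad. In form: [[x, y, z, turn], ...]. A call has 1 to 20 rows; each row shifts and turns the pose as measured when the row begins, along the tool's axes as they then stand; what a row does not reach is not made up. A row lasts 1/8 s, in which the tool goes at most 62.5 mm and 10.7 degrees, less where a joint would pass 70% of its speed; a pose out of reach is approached as far as the arm can. A call is refused whole if a number of a shift passes 0.0625 or a number of a turn 0.188, either way. A call with a gripper value outside its range is refused whole. "fingers" is the finger opening in m, from 0 to 0.0854, set as the call begins (left out, the last holds). The fingers move at their own pace and stop on an object; "squeeze" is the grip in N (left out, the last holds). Time passes only in rows, so rows that do not move let the fingers close. It gives the time, the measured TCP pose, the force and the opening at its end, in the units of the state.
- status.state(): the state, without advancing time (a new reading comes with each control period).
- cams.snapshot(name): name is "scene" or "side" or "wrist"; returns a dict with "pixels" (384x512x3 uint8, blue, green, red), "z_map" (384x512 float32, m along the optical axis (not along the pixel's ray), 0 where there is no reading), "K" (3x3 intrinsics, pixels), "k1" (the pictures are not rectified: a ray, as slopes to the right and down, at radius r is drawn at 1 + k1 r^2 times it, then the intrinsics apply), "extrinsics" (4x4, takes a point from camera to world coordinates). Camera axes: x right, y down, z forward; pixel columns grow to the right and rows downward; lengths in m; the calibration is good to about 2 mm. A picture is of the moment at which its call begins.
- job_done(): hands the job in, once; it reports no verdict.
The state is a dict: "time_s": time; "joint_pos": joint angles; "joint_velocities": joint speeds; "joint_torque": joint torques, N m; "ee_pos": TCP position; "eef_rot": TCP orientation; "force": force on the tool from outside, world axes, zero at the start; "ft_torque": the same for the moment, N m; "width": finger opening in m.
Only numpy, scipy, OpenCV 4.12 (cv2) and the standard library are available. Lean on these libraries where they do the work, as an engineer would, in place of code of your own. Each camera call takes 0.05 s, during which the arm holds its last target.

## Working session

There is one attempt and no reset: what is moved stays moved. The work goes in short steps, Python scripts to look and compute and a tool call to move; the robot and the scene stay as the last step left them, time stands still between calls to the robot, and variables do not carry over. Pictures are saved under pics/ and viewed, and the job is handed in when it is done.

Besides the shell and the picture viewer there is one more tool, called in YAML: its name, and indented under it one key for each argument. send_rows: Moves the arm, as the interface text tells. Its arguments: {"type":"object","properties":{"targets":{"type":"array","items":{"type":"array","items":{"type":"number"}}},"fingers":{"type":"number"},"squeeze":{"type":"number"}},"required":["targets"]}

```bash
ls; mkdir -p pics; cat > h.py <<'E'
import numpy as np, cv2
from station import status, cams, job_done, bot
def snap(n,save):
    s=cams.snapshot(n); cv2.imwrite('pics/%s.png'%save,s['pixels']); np.savez('pics/%s.npz'%save,**{k:np.array(v) for k,v in s.items()}); return s
def load(save):
    return dict(np.load('pics/%s.npz'%save))
def dist(s):
    return np.array([float(s['k1']),0,0,0,0])
def ray(s,u,v):
    p=cv2.undistortPoints(np.array([[[u,v]]],float),s['K'].astype(float),dist(s))[0,0]
    return p
def pt(s,u,v,w=1):
    u0,v0=int(round(u)),int(round(v))
    z=s['z_map'][v0-w:v0+w+1,u0-w:u0+w+1]; z=z[z>0]
    z=np.median(z); x,y=ray(s,u,v)
    return (s['extrinsics']@np.array([x*z,y*z,z,1]))[:3]
def cloud(s):
    h,w=s['z_map'].shape
    U,V=np.meshgrid(np.arange(w),np.arange(h))
    p=cv2.undistortPoints(np.stack([U,V],-1).reshape(-1,1,2).astype(float),s['K'].astype(float),dist(s)).reshape(h,w,2)
    z=s['z_map'][...,None]
    P=np.concatenate([p*z,z,np.ones_like(z)],-1)
    P=P@s['extrinsics'].T
    P[s['z_map']<=0]=np.nan
    return P[...,:3]
def proj(s,X):
    c=np.linalg.inv(s['extrinsics'])@np.append(X,1)
    q,_=cv2.projectPoints(c[:3].reshape(1,1,3),np.zeros(3),np.zeros(3),s['K'].astype(float),dist(s)); return q.ravel()
E
python3 - <<'E'
from h import *
for n in ['scene','side','wrist']:
    s=snap(n,n+'0'); print(n,s['k1'],s['K'].tolist(),s['extrinsics'].round(4).tolist())
print(status.state()); print(bot, [a for a in dir(bot) if a[0]!='_'], bot.pinch_z)
E
```

```text
pics
scene -0.18394612164610755 [[479.12601898490476, 0.0, 252.80493462751033], [0.0, 479.12601898490476, 188.76868206687325], [0.0, 0.0, 1.0]] [[-0.5265, 0.5004, -0.6873, 1.5457], [0.8502, 0.3062, -0.4283, 0.5923], [-0.0039, -0.8099, -0.5866, 1.001], [0.0, 0.0, 0.0, 1.0]]
side -0.17583416631153878 [[481.085655374217, 0.0, 252.55625056334006], [0.0, 481.085655374217, 181.601615940623], [0.0, 0.0, 1.0]] [[-0.9386, -0.23, 0.2573, 0.1487], [-0.3451, 0.6274, -0.6981, 0.8729], [-0.0009, -0.744, -0.6682, 1.0123], [0.0, 0.0, 0.0, 1.0]]
wrist -0.0658572502593784 [[287.7295236520363, 0.0, 258.49347625937367], [0.0, 287.7295236520363, 192.7448541447813], [0.0, 0.0, 1.0]] [[0.2627, -0.9176, -0.2984, 0.2271], [-0.9649, -0.2499, -0.081, -0.5331], [-0.0002, 0.3092, -0.951, 0.374], [0.0, 0.0, 0.0, 1.0]]
{'time_s': 0.15, 'joint_pos': array([-1.42594713e+00,  2.76457749e-01,  1.50585681e+00, -2.06251970e-06,
        1.36063420e+00, -1.20984714e-01]), 'joint_velocities': array([-0.00157473, -0.00282736, -0.00478843, -0.00043421,  0.00160565,
       -0.0020008 ]), 'joint_torque': array([ 2.31112470e-03, -4.17141330e+01, -2.46032596e+01, -2.16186404e-04,
        7.64237833e-03,  1.43346438e-05]), 'ee_pos': array([ 0.15100824, -0.5544256 ,  0.23062804]), 'eef_rot': array([-0.09371655,  0.70134901, -0.70039018,  0.09370368]), 'force': array([0.24892125, 0.03032663, 0.03257523]), 'ft_torque': array([-0.0015168 ,  0.07877546, -0.03834874]), 'width': 0.08522977688715518}
<Robot object at 0x7fe82e55fe00> ['MotionError', 'pinch_z'] 0.0187
```

View pics/scene0.png

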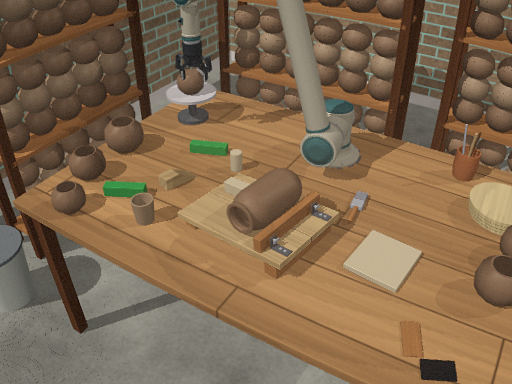

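View pics/side0.png

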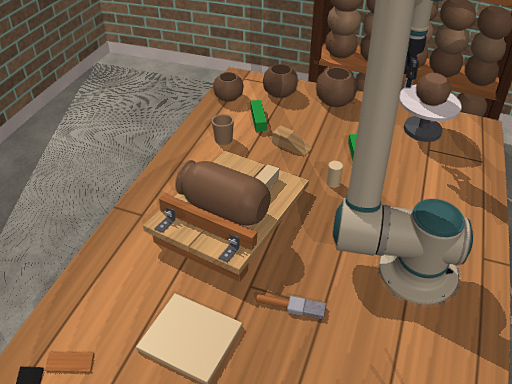

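View pics/wrist0.png

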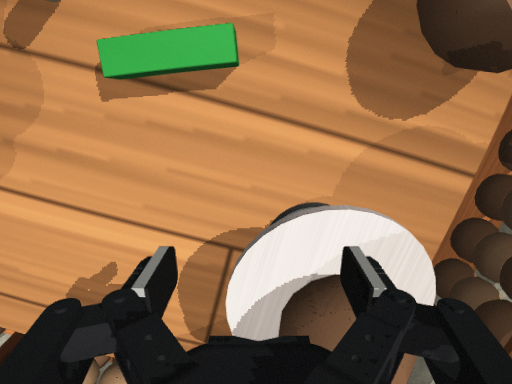

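The scene camera shows the jar at about (265,203), prop (240,186), chock (173,179) and shelf (383,261). The green look-alikes are at (209,148) and (125,189), the beaker at (143,208), the round prop at (236,160) and the brush at (357,206). Next I'll look closer.

```bash
python3 - <<'E'
from h import *
s=load('scene0'); d=load('side0')
a=cv2.resize(s['pixels'][130:290,90:440],None,fx=2.2,fy=2.2,interpolation=cv2.INTER_CUBIC); cv2.imwrite('pics/sc_crop.png',a)
a=cv2.resize(d['pixels'][60:384,130:360],None,fx=1.85,fy=1.85,interpolation=cv2.INTER_CUBIC); cv2.imwrite('pics/sd_crop.png',a)
for n,S,L in [('scene',s,[(172,179),(240,183),(209,148),(125,189),(236,152),(143,198),(383,261),(358,202),(265,200),(210,205),(275,225),(290,245)]),('side',d,[(290,140),(268,176),(258,115),(335,165),(223,118),(190,340),(300,305),(225,190),(290,190),(205,218),(190,240)])]:
    print(n, (S['z_map']>0).mean())
    for u,v in L: print((u,v),pt(S,u,v).round(4))
from scipy.spatial.transform import Rotation as R
st=status.state(); print(R.from_quat(st['eef_rot']).as_matrix().round(3))
E
```

```text
scene 0.9795633951822916
(172, 179) [ 0.5192 -0.3843  0.0403]
(240, 183) [ 0.4734 -0.1256  0.0906]
(209, 148) [ 0.2635 -0.4091  0.0284]
(125, 189) [ 0.6473 -0.493   0.0346]
(236, 152) [ 0.2976 -0.2577  0.0759]
(143, 198) [ 0.6805 -0.3717  0.0646]
(383, 261) [0.502  0.3909 0.0182]
(358, 202) [0.2775 0.2208 0.0217]
(265, 200) [0.6089 0.0491 0.1775]
(210, 205) [ 0.5789 -0.1741  0.0489]
(275, 225) [0.6258 0.0931 0.1163]
(290, 245) [0.6376 0.15   0.0754]
side 0.9962666829427084
(290, 140) [ 0.4769 -0.3809  0.041 ]
(268, 176) [ 0.4694 -0.1267  0.0921]
(258, 115) [ 0.6267 -0.481   0.0432]
(335, 165) [ 0.2994 -0.2609  0.0775]
(223, 118) [ 0.7196 -0.3823  0.0719]
(190, 340) [0.478  0.3968 0.0195]
(300, 305) [0.2679 0.218  0.0211]
(225, 190) [0.5236 0.0582 0.1807]
(290, 190) [ 0.4029 -0.1343  0.0513]
(205, 218) [0.56   0.1115 0.1171]
(190, 240) [0.5826 0.1625 0.0768]
[[-0.965 -0.     0.263]
 [-0.263  0.001 -0.965]
 [-0.    -1.    -0.001]]
```

View pics/sc_crop.png

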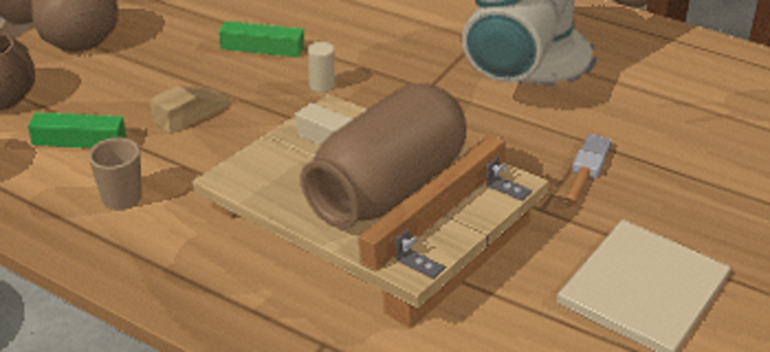

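View pics/sd_crop.png

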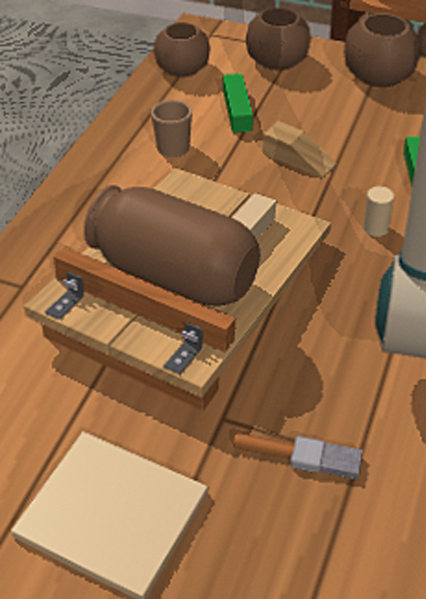

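```bash
cat > seg.py <<'E'
from h import *
import sys
P=[];C=[]
for n in sys.argv[1:]:
    s=load(n); p=cloud(s).reshape(-1,3); c=s['pixels'].reshape(-1,3)
    k=np.isfinite(p[:,0]); P.append(p[k]);C.append(c[k])
E
cat > m1.py <<'E'
from h import *
from scipy.optimize import least_squares
for n in ['scene0','side0']:
    s=load(n); P=cloud(s)
    q=P.reshape(-1,3); q=q[np.isfinite(q[:,0])]
    # chock region
    k=(q[:,0]>0.38)&(q[:,0]<0.60)&(q[:,1]>-0.46)&(q[:,1]<-0.30)&(q[:,2]>0.012)&(q[:,2]<0.07)
    c=q[k]; print(n,'chock n',len(c),c.min(0).round(3),c.max(0).round(3))
    t=c[c[:,2]>0.038]; print(' top n',len(t), 'rect',cv2.minAreaRect(t[:,:2].astype(np.float32)),np.median(t[:,2]))
    print(' all rect',cv2.minAreaRect(c[:,:2].astype(np.float32)))
    # board
    k=(q[:,0]>0.35)&(q[:,0]<0.8)&(q[:,1]>-0.28)&(q[:,1]<0.3)&(q[:,2]>0.03)&(q[:,2]<0.1)
    b=q[k]
    # ransac plane with slope
    best=None; rng=np.random.default_rng(0)
    for i in range(600):
        a=b[rng.choice(len(b),3,False)]; nn=np.cross(a[1]-a[0],a[2]-a[0]); L=np.linalg.norm(nn)
        if L<1e-4: continue
        nn/=L; nn*=np.sign(nn[2])
        if nn[2]<0.97: continue
        inl=np.abs((b-a[0])@nn)<0.002
        if best is None or inl.sum()>best[0]: best=(inl.sum(),inl)
    I=b[best[1]]; c0=I.mean(0); nn=np.linalg.svd(I-c0)[2][2]; nn*=np.sign(nn[2])
    print(' board n',nn.round(4),'slope deg',np.degrees(np.arccos(nn[2])),'updir yaw deg',np.degrees(np.arctan2(-nn[1],-nn[0])),'inl',len(I))
    print(' rect',cv2.minAreaRect(I[:,:2].astype(np.float32)), I.min(0).round(3),I.max(0).round(3))
    # shelf
    k=(q[:,0]>0.3)&(q[:,0]<0.7)&(q[:,1]>0.26)&(q[:,1]<0.55)&(q[:,2]>0.014)&(q[:,2]<0.024)
    f=q[k]; print(' shelf rect',cv2.minAreaRect(f[:,:2].astype(np.float32)),np.median(f[:,2]))
    print(' table z', np.median(q[(np.abs(q[:,2])<0.01)][:,2]))
    # prop top
    h=(q-c0)@nn
    k=(np.abs(h-0.04)<0.004)&(q[:,0]>0.40)&(q[:,0]<0.56)&(q[:,1]>-0.26)&(q[:,1]<-0.06)
    f=q[k]; print(' prop top n',len(f),cv2.minAreaRect(f[:,:2].astype(np.float32)),np.median(h[k]))
E
python3 m1.py
```

```text
scene0 chock n 435 [ 0.419 -0.459  0.012] [ 0.6   -0.363  0.052]
 top n 207 rect ((0.5333858132362366, -0.417271226644516), (0.06296728551387787, 0.14674171805381775), 75.15723419189453) 0.04513748983595589
 all rect ((0.5126498341560364, -0.411131888628006), (0.06291480362415314, 0.19150742888450623), 72.73621368408203)
 board n [-0.0101 -0.0875  0.9961] slope deg 5.055532511620821 updir yaw deg 83.42748609527533 inl 2377
 rect ((0.5439806580543518, -0.020252659916877747), (0.4218471050262451, 0.30113497376441956), 80.88541412353516) [ 0.368 -0.248  0.041] [0.723 0.208 0.082]
 shelf rect ((0.4860197901725769, 0.38670483231544495), (0.17108649015426636, 0.1974254697561264), 83.59245300292969) 0.018443652630889984
 table z 0.0005739960445702019
 prop top n 166 ((0.4776156544685364, -0.13801102340221405), (0.08428416401147842, 0.04237649589776993), 81.15994262695312) 0.03988365746720754
side0 chock n 602 [ 0.413 -0.459  0.012] [ 0.6   -0.362  0.055]
 top n 252 rect ((0.5325607657432556, -0.41837307810783386), (0.059849560260772705, 0.14501678943634033), 75.61373138427734) 0.046030406489643905
 all rect ((0.5083258152008057, -0.4118596315383911), (0.06091185659170151, 0.19687804579734802), 73.52679443359375)
 board n [-0.0097 -0.0836  0.9965] slope deg 4.825809140075362 updir yaw deg 83.35671958576316 inl 3131
 rect ((0.5451880693435669, -0.020696118474006653), (0.4222809672355652, 0.3017958700656891), 81.02546691894531) [ 0.365 -0.251  0.042] [0.724 0.209 0.081]
 shelf rect ((0.4861791133880615, 0.38405290246009827), (0.17269666492938995, 0.19374337792396545), 83.57776641845703) 0.018860899183329893
 table z 0.001518543026521768
 prop top n 238 ((0.47802290320396423, -0.13649770617485046), (0.0932573676109314, 0.04220494255423546), 80.44461822509766) 0.039792906508056725
```

```bash
cat > m2.py <<'E'
from h import *
from scipy.optimize import least_squares
th=np.radians(80.9)
u=np.array([np.cos(th),np.sin(th),0]); n0=np.cos(np.radians(5))*np.array([0,0,1])-np.sin(np.radians(5))*u
up=np.cross(n0,np.array([u[1],-u[0],0])); X=np.array([u[1],-u[0],0]); Y=np.cross(n0,X)
print('X',X.round(3),'Y',Y.round(3),'N',n0.round(3))
for n in ['scene0','side0']:
    s=load(n); P=cloud(s); px=s['pixels'].astype(int)
    M=np.isfinite(P[...,0])
    q=P[M]; c=px[M]
    green=(c[:,1]>c[:,2]+25)
    k=(q[:,0]>0.38)&(q[:,0]<0.60)&(q[:,1]>-0.46)&(q[:,1]<-0.30)&(q[:,2]>0.012)&(q[:,2]<0.07)&~green
    a=q[k]; print(n,'chock n',len(a),a.min(0).round(3),a.max(0).round(3),cv2.minAreaRect(a[:,:2].astype(np.float32)))
    t=a[a[:,2]>0.041]; print(' top',len(t),cv2.minAreaRect(t[:,:2].astype(np.float32)),np.median(t[:,2]))
    b0=np.array([0.5446,-0.0205,0.0])
    # board plane height near
    L=np.stack([(q-b0)@X,(q-b0)@Y,(q-b0)@n0],1)
    k=(np.abs(L[:,0])<0.14)&(L[:,1]>-0.2)&(L[:,1]<-0.08)&(L[:,2]<0.08)&(L[:,2]>0.04)
    h0=np.median(L[k,2]); print(' board h',h0)
    L[:,2]-=h0
    # jar: belly pts
    k=(np.abs(L[:,0])<0.05)&(L[:,1]>-0.03)&(L[:,1]<0.12)&(L[:,2]>0.055)&(L[:,2]<0.14)
    J=L[k]
    def f(p): return np.hypot(J[:,1]-p[0]-p[2]*J[:,0],J[:,2]-p[1]-p[3]*J[:,0])-0.065
    r=least_squares(f,[0.045,0.065,0,0],loss='soft_l1',f_scale=0.002); print(' jar y,z,slopes',r.x.round(4),'rms',np.sqrt(np.mean(f(r.x)**2)),len(J))
    # jar extent along x
    k=(L[:,1]>0.0)&(L[:,1]<0.1)&(L[:,2]>0.08)&(L[:,2]<0.14); print(' jar x ext',np.percentile(L[k,0],[0,.5,99.5,100]).round(3))
    for lo in np.arange(-0.13,0.14,0.02):
        kk=k&(np.abs(L[:,0]-lo-0.01)<0.01); print('   x',round(lo+.01,2),L[kk,2].max().round(4) if kk.any() else None,end='')
    print()
    k=(np.abs(L[:,2]-0.04)<0.003)&(L[:,1]<-0.03)&(L[:,1]>-0.2)&(np.abs(L[:,0])<0.13); T=L[k]; print(' prop top x',np.percentile(T[:,0],[1,50,99]).round(4),'y',np.percentile(T[:,1],[0,1,99,100]).round(4))
    k=(np.abs(L[:,2]-0.045)<0.003)&(L[:,1]>0.08)&(np.abs(L[:,0])<0.16); T=L[k]; print(' fence top y',np.percentile(T[:,1],[1,5,50,95,99]).round(4),'x',np.percentile(T[:,0],[1,99]).round(3))
E
python3 m2.py
```

```text
X [ 0.987 -0.158  0.   ] Y [0.158 0.984 0.087] N [-0.014 -0.086  0.996]
scene0 chock n 418 [ 0.419 -0.456  0.012] [ 0.588 -0.363  0.052] ((0.507524847984314, -0.40953919291496277), (0.06291480362415314, 0.1807740181684494), 72.73621368408203)
 top 171 ((0.5318577885627747, -0.415720134973526), (0.058492790907621384, 0.12962283194065094), 74.04010772705078) 0.045822319940436285
 board h 0.06113630196395474
 jar y,z,slopes [0.0477 0.0646 0.0003 0.0015] rms 0.0019736383032688395 1027
 jar x ext [-2.894 -2.87   0.122  0.124]
   x -0.12 0.1173   x -0.1 0.1271   x -0.08 0.1324   x -0.06 0.1316   x -0.04 0.133   x -0.02 0.1325   x 0.0 0.1325   x 0.02 0.1325   x 0.04 0.1337   x 0.06 0.1322   x 0.08 0.1294   x 0.1 0.12   x 0.12 0.1183   x 0.14 None
 prop top x [-0.0685 -0.048  -0.0269] y [-0.1607 -0.1596 -0.0772 -0.0758]
 fence top y [0.0921 0.1079 0.1314 0.1451 0.1465] x [-0.14   0.142]
side0 chock n 562 [ 0.413 -0.458  0.012] [ 0.589 -0.362  0.055] ((0.5043136477470398, -0.41067326068878174), (0.06091185659170151, 0.18851028382778168), 73.52679443359375)
 top 208 ((0.5298908948898315, -0.4165288507938385), (0.060560859739780426, 0.13236071169376373), 77.7246322631836) 0.04671063596091507
 board h 0.061810683399903435
 jar y,z,slopes [ 0.047   0.0644  0.0053 -0.0019] rms 0.0019266085813772747 1520
 jar x ext [-0.579 -0.574  0.119  0.125]
   x -0.12 0.1175   x -0.1 0.1287   x -0.08 0.1318   x -0.06 0.1315   x -0.04 0.1321   x -0.02 0.1336   x 0.0 0.1319   x 0.02 0.1338   x 0.04 0.1309   x 0.06 0.133   x 0.08 0.1295   x 0.1 0.12   x 0.12 0.1186   x 0.14 None
 prop top x [-0.068  -0.0493 -0.0279] y [-0.1635 -0.1609 -0.0728 -0.0696]
 fence top y [0.0917 0.1073 0.1303 0.1444 0.1462] x [-0.142  0.138]
```

send_rows:
  targets:
    - [0,-0.04,0,0]
    - [0,-0.04,0,0]
    - [-0.042,0,-0.01,0]
    - [-0.042,0,-0.01,0]
    - [-0.042,0,-0.01,0]
    - [-0.042,0,-0.01,0]
    - [-0.042,0,-0.01,0]
    - [-0.042,0,-0.01,0]
    - [-0.042,0,-0.01,0]
    - [-0.042,0,-0.01,0]
    - [0,0,0,-0.18]
    - [0,0,0,-0.18]
    - [0,0,0,0]

```text
time_s: 1.78
ee_pos: [0.4636, -0.3827, 0.3077]
eef_rot: [-0.22, 0.676, -0.668, 0.22]
force: [-0.1, 0.0, -0.2]
width: 0.0855
```

send_rows:
  targets:
    - [0,0,0,-0.18]
    - [0,0,0,-0.18]
    - [0,0,0,-0.18]
    - [0,0,0,-0.18]
    - [0,0,0,-0.18]
    - [0,0,0,-0.18]
    - [0,0,0,-0.18]
    - [0,0,0,-0.18]
    - [0,0,0,-0.18]
    - [0,0,0,-0.18]
    - [0,0,0,-0.18]
    - [0,0,0,-0.18]
    - [0,0,0,-0.18]
    - [0,0,0,-0.18]
    - [0,0,0,0]

```text
time_s: 3.65
ee_pos: [0.4586, -0.3846, 0.3046]
eef_rot: [-0.702, -0.009, 0.016, 0.712]
force: [-0.1, -0.8, 0.6]
width: 0.0852
```

```bash
python3 - <<'E'
from h import *
s=snap('wrist','w1'); st=status.state(); print(st['ee_pos'],st['joint_pos'].round(3))
from scipy.spatial.transform import Rotation as R
m=R.from_quat(st['eef_rot']).as_matrix(); print(np.degrees(np.arctan2(m[1,0],m[0,0])))
E
```

```text
[ 0.45853647 -0.3845481   0.30458979] [-0.816  0.292  1.304  0.003  1.563 -2.422]
2.05614936676135
```

View pics/w1.png

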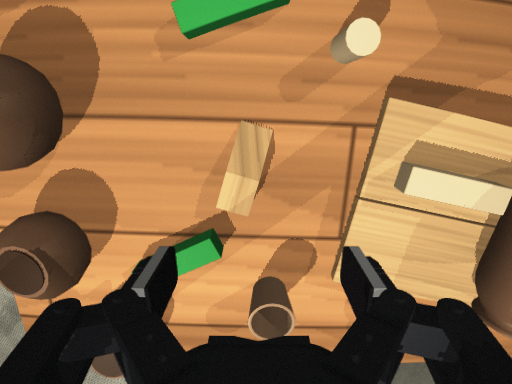

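```bash
cat > m3.py <<'E'
from h import *
from scipy.optimize import least_squares
s=load('w1'); P=cloud(s); px=s['pixels'].astype(int)
a=cv2.resize(s['pixels'][90:250,150:330],None,fx=4,fy=3.6,interpolation=cv2.INTER_CUBIC); cv2.imwrite('pics/w1c.png',a)
print('table z',np.nanmedian(P[200:225,240:330,2]))
win=np.zeros(P.shape[:2],bool); win[115:222,205:285]=True
g=px[...,1]>px[...,2]+15
k=win&np.isfinite(P[...,0])&(P[...,2]>0.006)&~g
q=P[k]; print(len(q),q.min(0).round(4),q.max(0).round(4),cv2.minAreaRect(q[:,:2].astype(np.float32)))
t=q[q[:,2]>0.041]; print('top',len(t),cv2.minAreaRect(t[:,:2].astype(np.float32)),np.median(t[:,2]))
r=q[(q[:,2]<0.038)]; A=np.c_[r[:,:2],np.ones(len(r))]
w,*_=np.linalg.lstsq(A,r[:,2],rcond=None)
for i in range(5):
    e=np.abs(A@w-r[:,2])<0.003; w,*_=np.linalg.lstsq(A[e],r[e,2],rcond=None)
print('ramp grad',w,np.degrees(np.arctan(np.hypot(*w[:2]))),'toe heading',np.degrees(np.arctan2(-w[1],-w[0])),e.sum())
# edges in chock frame
for hd in [np.degrees(np.arctan2(-w[1],-w[0]))]:
    c=np.radians(hd); x=np.array([np.cos(c),np.sin(c)]);y=np.array([-x[1],x[0]])
    a=q[:,:2]@x;b=q[:,:2]@y
    print(hd,'len',a.min(),a.max(),'wid',np.percentile(b,[0,1,99,100]))
E
python3 m3.py
```

```text
table z 0.0009411423067071656
2971 [ 0.4106 -0.4416  0.0061] [ 0.5435 -0.3623  0.0487] ((0.47608649730682373, -0.40156838297843933), (0.05020793154835701, 0.1281939148902893), 74.93538665771484)
top 1488 ((0.5052152276039124, -0.40940383076667786), (0.0501135028898716, 0.06781169772148132), 75.15005493164062) 0.045764602246233715
ramp grad [ 0.55429714 -0.14819867 -0.2816495 ] 29.845766340109392 toe heading 165.03132936752584 1353
165.03132936752584 len -0.6277379447238313 -0.4995656471108413 wid [0.23977273 0.24039202 0.28951259 0.29003044]
```

View pics/w1c.png

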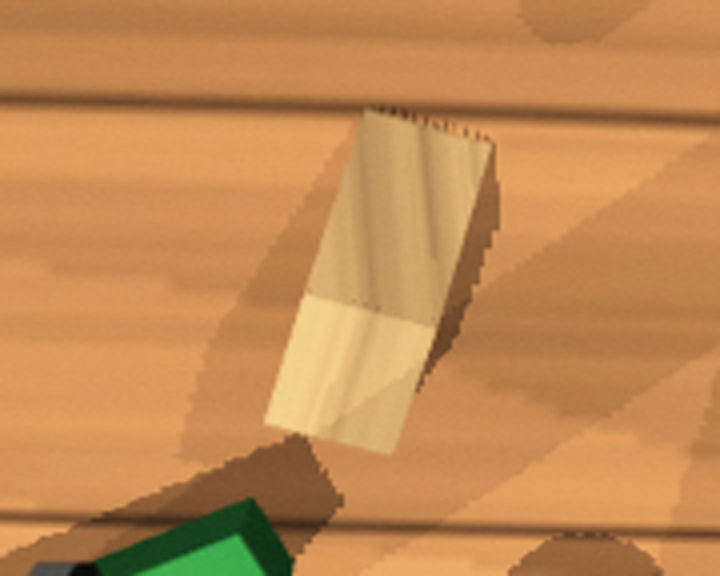

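send_rows:
  fingers: 0.072
  targets:
    - [0,0,0,0.15]
    - [0,0,0,0.15]
    - [0,0,0,0]
    - [0.029,0.05,-0.006,0]
    - [0.029,0.05,-0.006,0]
    - [0,0.05,0,0]
    - [0,0,0,0]

```text
time_s: 4.58
ee_pos: [0.5113, -0.4127, 0.152]
eef_rot: [-0.697, 0.103, -0.097, 0.703]
force: [-0.6, 0.2, 1.0]
width: 0.0721
```

```bash
cat >> h.py <<'E'
from scipy.spatial.transform import Rotation as R
def rel(tx,ty,tz,hd):
    "needed tool-frame shift (x,y,z) and turn, for target xyz and heading deg of tool x"
    st=status.state(); m=R.from_quat(st['eef_rot']).as_matrix()
    h=np.degrees(np.arctan2(m[1,0],m[0,0])); d=m.T@(np.array([tx,ty,tz])-st['ee_pos'])
    t=-((hd-h+180)%360-180)
    print('ee',st['ee_pos'].round(4),'hd',round(h,2),'tooly',m[:,1].round(3),'shift',d.round(4),'turn',np.radians(t).round(4),'F',st['force'].round(2),'w',st['width'].round(4),'t',st['time_s'],'q',st['joint_pos'].round(2))
E
python3 - <<'E'
from h import *
rel(0.512,-0.411,0.012,-15)
s=snap('wrist','w2')
P=cloud(s); px=s['pixels'].astype(int)
g=(px[...,1]>px[...,2]+15)&np.isfinite(P[...,0]); q=P[g]; print('green',q.min(0),q.max(0))
E
```

```text
Traceback (most recent call last):
  File "h.py", line 35, in rel
    print('ee',st['ee_pos'].round(4),'hd',round(h,2),'tooly',m[:,1].round(3),'shift',d.round(4),'turn',np.radians(t).round(4),'F',st['force'].round(2),'w',st['width'].round(4),'t',st['time_s'],'q',st['joint_pos'].round(2))
                                                                                                                                                           ^^^^^^^^^^^^^^^^^
AttributeError: 'float' object has no attribute 'round'
```

```bash
sed -i "s/st\['width'\].round(4)/round(float(st['width']),4)/" h.py
cat > m4.py <<'E'
from h import *
import sys
def chock(name,guess,hd0):
    s=load(name); P=cloud(s); px=s['pixels'].astype(int)
    c=np.radians(hd0); x=np.array([np.cos(c),np.sin(c)]);y=np.array([-x[1],x[0]])
    g=(px[...,1]>px[...,2]+15)
    q=P[np.isfinite(P[...,0])&~g]
    a=(q[:,:2]-guess)@x; b=(q[:,:2]-guess)@y
    k=(np.abs(a)<0.08)&(np.abs(b)<0.035)&(q[:,2]>0.006)&(q[:,2]<0.055); q=q[k]
    print(name,'n',len(q),'len',np.percentile(a[k],[0,1,99,100]).round(4),'wid',np.percentile(b[k],[0,1,99,100]).round(4),cv2.minAreaRect(q[:,:2].astype(np.float32)),'topz',np.median(q[q[:,2]>0.041][:,2]))
if __name__=='__main__':
    for n in ['w1','w2']: chock(n,np.array([0.4753,-0.4012]),165)
E
python3 - <<'E'
from h import *
rel(0.512,-0.411,0.012,-15)
s=snap('wrist','w2')
P=cloud(s); px=s['pixels'].astype(int)
g=(px[...,1]>px[...,2]+15)&np.isfinite(P[...,0]); q=P[g]; print('green',q.min(0),q.max(0))
E
python3 m4.py
```

```text
ee [ 0.5113 -0.4127  0.152 ] hd -16.29 tooly [-0.006  0.011 -1.   ] shift [0.0015 0.14   0.0007] turn -0.0226 F [-0.56  0.17  1.04] w 0.0721 t 4.575 q [-0.79  0.45  1.43  0.    1.27 -2.07]
green [ 0.48783174 -0.55483543 -0.00064946] [ 0.70772512 -0.42512092  0.23667595]
w1 n 2971 len [-0.0649 -0.0636  0.0598  0.0632] wid [-0.025  -0.0244  0.0247  0.0252] ((0.47608649730682373, -0.40156838297843933), (0.05020793154835701, 0.1281939148902893), 74.93538665771484) topz 0.045764602246233715
w2 n 7623 len [-0.0651 -0.0634  0.0599  0.0637] wid [-0.0254 -0.0246  0.0244  0.0249] ((0.4760286808013916, -0.4011729955673218), (0.050170764327049255, 0.12876999378204346), 74.88416290283203) topz 0.04575851781721507
```

View pics/w2.png

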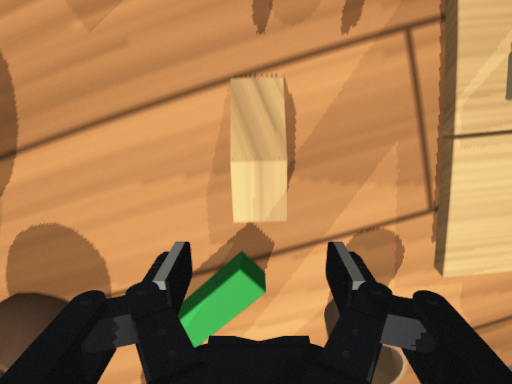

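```bash
python3 - <<'E'
from h import *
s=load('w2'); P=cloud(s); px=s['pixels'].astype(int)
print(proj(s,np.array([0.512,-0.411,0.045])), s['extrinsics'][:3,3])
g=(px[...,1]>px[...,2]+40)&np.isfinite(P[...,0])&(P[...,2]<0.06)&(P[...,2]>0.01); q=P[g]
c=np.radians(-15); x=np.array([np.cos(c),np.sin(c)]); z=np.array([-x[1],x[0]])
a=(q[:,:2]-[0.512,-0.411])@x; b=(q[:,:2]-[0.512,-0.411])@z
print('green in tool frame x,z',a.min(),a.max(),b.min(),b.max())
i=np.argmin(np.hypot(a,b-(-0.0475))); print('closest',a[i],b[i],q[i]); i=a.argmin(); print(a[i],b[i])
E
```

```text
[259.42838656 192.16091332] [ 0.43529293 -0.39138582  0.29614526]
green in tool frame x,z 0.08104738507348042 0.186619821263434 -0.09581619853625106 0.0025227612556817905
closest 0.08104738507348042 -0.02172121456099727 [ 0.5846639  -0.45295769  0.01609812]
0.08104738507348042 -0.02172121456099727
```

send_rows:
  targets:
    - [0.0015,0.04,0.0,-0.022]
    - [0,0.04,0,0]
    - [0,0.04,0,0]
    - [0,0.018,0,0]
    - [0,0,0,0]

```text
time_s: 5.25
ee_pos: [0.524, -0.4245, 0.0313]
eef_rot: [0.706, -0.084, 0.1, -0.696]
force: [-0.2, 0.2, -0.7]
width: 0.0718
```

```bash
python3 - <<'E'
from h import *
rel(0.512,-0.411,0.010,-15)
s=snap('wrist','w3')
E
```

```text
ee [ 0.524  -0.4245  0.0313] hd -15.0 tooly [ 0.021 -0.017 -1.   ] shift [-0.0156  0.0208  0.0102] turn 0.0 F [-0.22  0.2  -0.73] w 0.0718 t 5.25 q [-0.79  0.56  1.57  0.    0.99 -2.1 ]
```

View pics/w3.png

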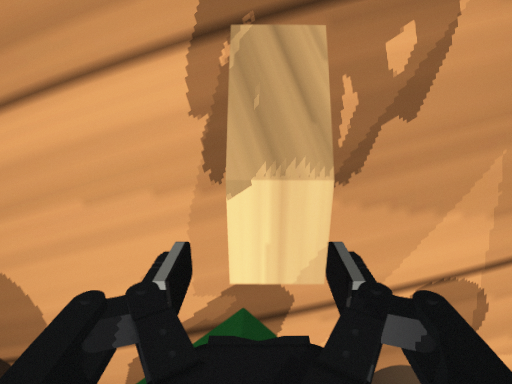

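send_rows:
  targets:
    - [0,0,0,0]

```text
time_s: 5.42
ee_pos: [0.5256, -0.4262, 0.0346]
eef_rot: [0.707, -0.083, 0.102, -0.695]
force: [-0.4, 0.4, 0.8]
width: 0.0719
```

```bash
python3 - <<'E'
from h import *
rel(0.512,-0.411,0.010,-15)
E
```

```text
ee [ 0.5256 -0.4262  0.0346] hd -14.99 tooly [ 0.025 -0.021 -0.999] shift [-0.0178  0.0239  0.0115] turn 0.0002 F [-0.39  0.42  0.78] w 0.0719 t 5.425 q [-0.79  0.56  1.56  0.    0.99 -2.1 ]
```

send_rows:
  targets:
    - [0,0,0,0]
    - [0,0,0,0]

```text
time_s: 5.68
ee_pos: [0.5266, -0.4268, 0.0371]
eef_rot: [0.708, -0.082, 0.103, -0.694]
force: [-0.3, 0.6, 0.2]
width: 0.0719
```

```bash
python3 - <<'E'
from h import *
rel(0.512,-0.411,0.010,-15)
E
```

```text
ee [ 0.5266 -0.4268  0.0371] hd -14.99 tooly [ 0.028 -0.023 -0.999] shift [-0.0191  0.0264  0.0119] turn 0.0002 F [-0.26  0.59  0.23] w 0.0719 t 5.675 q [-0.79  0.56  1.56  0.    0.99 -2.1 ]
```

send_rows:
  targets:
    - [-0.01,0.0,0.006,0]
    - [-0.009,0.0,0.006,0]
    - [0,0.01,0,0]
    - [0,0.01,0,0]

```text
time_s: 6.18
ee_pos: [0.5108, -0.4097, 0.0165]
eef_rot: [0.708, -0.081, 0.103, -0.694]
force: [-0.3, 0.0, -0.4]
width: 0.072
```

```bash
python3 - <<'E'
from h import *
rel(0.512,-0.411,0.010,-15)
E
```

```text
ee [ 0.5108 -0.4097  0.0165] hd -14.97 tooly [ 0.029 -0.025 -0.999] shift [ 0.0012  0.0066 -0.0008] turn 0.0005 F [-0.27  0.04 -0.41] w 0.072 t 6.175 q [-0.78  0.55  1.64  0.    0.92 -2.1 ]
```

send_rows:
  targets:
    - [0.001,0.006,-0.0005,0]
    - [0,0,0,0]

```text
time_s: 6.42
ee_pos: [0.5114, -0.4103, 0.0082]
eef_rot: [0.708, -0.082, 0.103, -0.694]
force: [0.4, 0.3, -0.3]
width: 0.0723
```

send_rows:
  fingers: 0.035
  squeeze: 40
  targets:
    - [0,0,0,0]
    - [0,0,0,0]
    - [0,0,0,0]
    - [0,0,0,0]

```text
time_s: 6.92
ee_pos: [0.5119, -0.4109, 0.0084]
eef_rot: [0.708, -0.082, 0.103, -0.694]
force: [0.4, 0.4, 0.1]
width: 0.0491
```

```bash
python3 - <<'E'
from h import *
rel(0.512,-0.411,0.15,-15)
s=snap('wrist','w4')
E
```

```text
ee [ 0.5119 -0.4109  0.0084] hd -14.98 tooly [ 0.027 -0.023 -0.999] shift [ 0.0047 -0.1415 -0.0023] turn 0.0003 F [0.44 0.44 0.06] w 0.0491 t 6.925 q [-0.78  0.56  1.64  0.    0.9  -2.1 ]
```

View pics/w4.png

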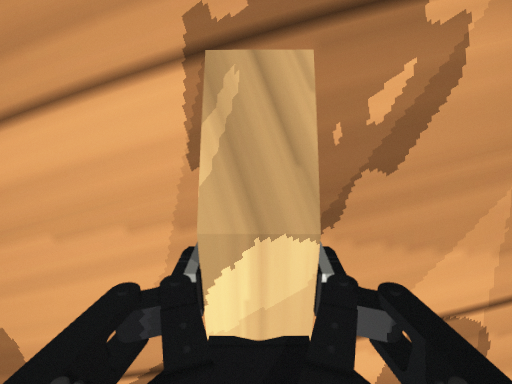

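send_rows:
  targets:
    - [0,-0.02,0,0]
    - [0,-0.03,0,0]
    - [0,-0.03,0,0]
    - [0,-0.03,0,0]
    - [0,-0.03,0,0]
    - [0,-0.03,0,0]
    - [0,-0.02,0,0]
    - [0,0,0,0]

```text
time_s: 7.98
ee_pos: [0.5051, -0.4045, 0.201]
eef_rot: [0.706, -0.083, 0.101, -0.696]
force: [0.2, 0.2, -2.0]
width: 0.0497
```

```bash
python3 - <<'E'
from h import *
rel(0.52,-0.25,0.20,-99)
th=np.radians(80.9)
u=np.array([np.cos(th),np.sin(th),0]);n0=np.cos(np.radians(5))*np.array([0,0,1])-np.sin(np.radians(5))*u
X=np.array([u[1],-u[0],0]); Y=np.cross(n0,X); O=np.array([.5437,-.0258,.0612])
for n in ['w1','scene0','side0']:
    s=load(n); P=cloud(s); q=P[np.isfinite(P[...,0])]
    L=np.stack([(q-O)@X,(q-O)@Y,(q-O)@n0],1)
    if n=='w1':
        k=(np.abs(L[:,2])<0.004)&(np.abs(L[:,0])<0.17)&(L[:,1]<-0.03)&(L[:,1]>-0.24); T=L[k]
        print('board',np.median(T[:,2]),T.min(0),T.max(0)); A=np.c_[T[:,:2],np.ones(len(T))]; print(np.linalg.lstsq(A,T[:,2],rcond=None)[0])
    k=(np.abs(L[:,2]-0.04)<0.003)&(L[:,1]<-0.0)&(L[:,1]>-0.2)&(L[:,0]<-0.02)&(L[:,0]>-0.085); T=L[k]
    k2=T[:,1]<-0.1
    print(n,'prop x',np.percentile(T[:,0],[0.5,50,99.5]).round(4),'y',np.percentile(T[:,1],[0,1,99]).round(4),'z',np.median(T[:,2]), 'rect',cv2.minAreaRect(T[:,:2].astype(np.float32)))
    k=(np.abs(L[:,0])<0.05)&(L[:,1]>-0.04)&(L[:,1]<0.12)&(L[:,2]>0.055)&(L[:,2]<0.14); J=L[k]; print(' jar pts',len(J))
    for y in []: pass
E
```

```text
ee [ 0.5051 -0.4045  0.201 ] hd -15.0 tooly [ 0.023 -0.018 -1.   ] shift [-0.0256 -0.0015  0.1531] turn 1.4661 F [ 0.25  0.16 -2.  ] w 0.0497 t 7.975 q [-0.78  0.39  1.42  0.    1.31 -2.09]
board -0.000983151829466042 [-0.15017978 -0.20676605 -0.00399916] [ 0.14871552 -0.03000049  0.00399858]
[ 0.00099746 -0.00068613 -0.00103715]
w1 prop x [-0.0679 -0.0485 -0.0282] y [-0.1626 -0.1607 -0.0119] z 0.03894214856670912 rect ((-0.04811345413327217, -0.08609967678785324), (0.1529114991426468, 0.04682961106300354), 86.9118881225586)
 jar pts 1007
scene0 prop x [-0.0686 -0.0479 -0.0266] y [-0.1607 -0.1596 -0.0772] z 0.03981636289093851 rect ((-0.04762625694274902, -0.11823441833257675), (0.08486258238554001, 0.042025551199913025), 89.7258071899414)
 jar pts 1027
side0 prop x [-0.0679 -0.0493 -0.0274] y [-0.1634 -0.1608 -0.0728] z 0.040052150011035424 rect ((-0.047018151730298996, -0.11646325886249542), (0.04181349277496338, 0.0938764363527298), 0.18206050992012024)
 jar pts 1522
```

send_rows:
  targets:
    - [0,0,0,0.15]
    - [0,0,0,0.16]
    - [0,0,0,0.16]
    - [0,0,0,0.16]
    - [0,0,0,0.16]
    - [0,0,0,0.16]
    - [0,0,0,0.16]
    - [0,0,0,0.16]
    - [0,0,0,0.1]
    - [0,0,0,0.04]
    - [0,0,0,0]

```text
time_s: 9.35
ee_pos: [0.4981, -0.3977, 0.1813]
eef_rot: [-0.46, 0.536, -0.535, 0.463]
force: [0.5, -0.3, -2.3]
width: 0.0493
```

```bash
python3 - <<'E'
from h import *
rel(0.554,-0.18,0.15,-99.1)
E
```

```text
ee [ 0.4981 -0.3977  0.1813] hd -98.52 tooly [ 0.001  0.003 -1.   ] shift [-0.2234  0.0321  0.023 ] turn 0.0102 F [ 0.45 -0.25 -2.29] w 0.0493 t 9.35 q [-0.78  0.4   1.44  0.    1.3  -0.64]
```

send_rows:
  targets:
    - [-0.02,0,0.002,0.01]
    - [-0.028,0,0.003,0]
    - [-0.028,0,0.003,0]
    - [-0.028,0,0.003,0]
    - [-0.028,0,0.003,0]
    - [-0.028,0,0.003,0]
    - [-0.028,0,0.003,0]
    - [-0.02,0,0.003,0]
    - [0,0,0,0]

```text
time_s: 10.48
ee_pos: [0.5529, -0.1763, 0.179]
eef_rot: [-0.458, 0.542, -0.532, 0.462]
force: [-0.8, -0.5, -1.4]
width: 0.0494
```

```bash
cat > bf.py <<'E'
from h import *
th=np.radians(80.9)
u=np.array([np.cos(th),np.sin(th),0]);n0=np.cos(np.radians(5))*np.array([0,0,1])-np.sin(np.radians(5))*u
X=np.array([u[1],-u[0],0]); Y=np.cross(n0,X); O=np.array([.5437,-.0258,.0612])
def W(x,y,z): return O+X*x+Y*y+n0*z
def Lc(q): return np.stack([(q-O)@X,(q-O)@Y,(q-O)@n0],-1)
E
python3 - <<'E'
from bf import *
rel(*W(0.032,-0.1355,0.012),-99.1); print(Lc(status.state()['ee_pos']))
s=snap('wrist','w5'); s=snap('side','s5')
E
```

```text
ee [ 0.5529 -0.1763  0.179 ] hd -98.85 tooly [-0.004  0.014 -1.   ] shift [-9.500e-03  1.178e-01 -1.000e-04] turn 0.0044 F [-0.77 -0.48 -1.42] w 0.0494 t 10.475 q [-0.44  0.32  1.57  0.01  1.26 -0.29]
[ 0.03285399 -0.1363214   0.13018346]
```

View pics/w5.png

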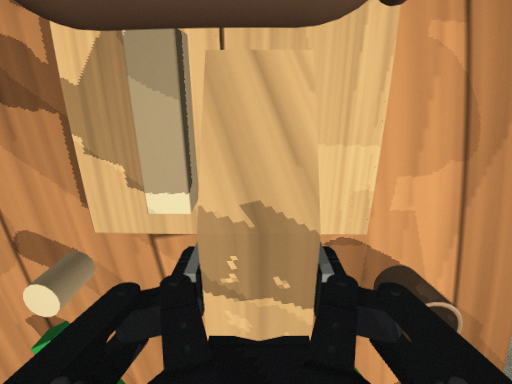

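View pics/s5.png

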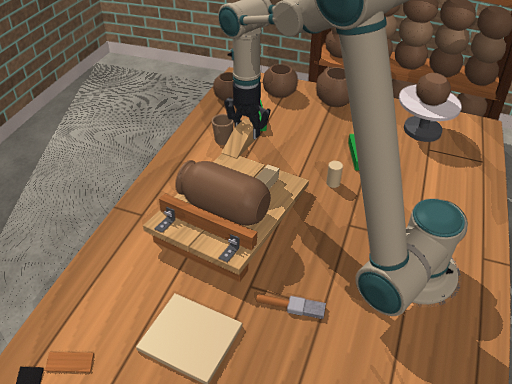

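send_rows:
  targets:
    - [0,0.015,0,0]
    - [0,0.02,0,0]
    - [0,0.02,0,0]
    - [0,0.02,0,0]
    - [0,0.015,0,0]
    - [0,0.005,0,0]
    - [0,0,0,0]

```text
time_s: 11.45
ee_pos: [0.5493, -0.1811, 0.0764]
eef_rot: [-0.457, 0.544, -0.533, 0.459]
force: [-0.4, 0.2, -1.3]
width: 0.0494
```

```bash
python3 - <<'E'
from bf import *
rel(*W(0.032,-0.1355,0.018),-99.1); print(Lc(status.state()['ee_pos']))
s=snap('wrist','w6'); P=cloud(s); 
E
```

```text
ee [ 0.5493 -0.1811  0.0764] hd -99.32 tooly [-0.008  0.014 -1.   ] shift [-0.0158  0.0093  0.0019] turn -0.0039 F [-0.43  0.2  -1.25] w 0.0494 t 11.45 q [-0.44  0.41  1.71  0.01  1.03 -0.29]
[ 0.03013227 -0.15053643  0.02843552]
```

View pics/w6.png

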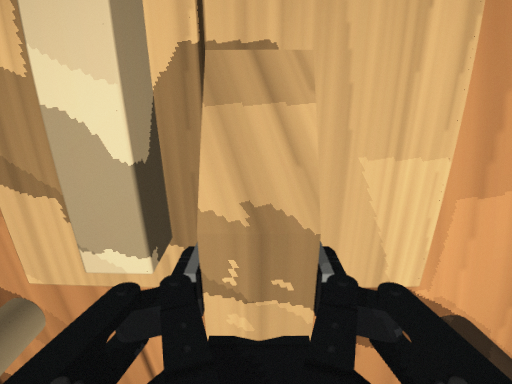

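send_rows:
  targets:
    - [-0.012,0,0.001,0]
    - [-0.012,0,0.001,0]
    - [-0.012,0,0,0]
    - [0,0.003,0,0]
    - [0,0.003,0,0]
    - [0,0,0,0]

```text
time_s: 12.25
ee_pos: [0.5593, -0.1427, 0.0729]
eef_rot: [-0.456, 0.542, -0.535, 0.46]
force: [0.1, -0.3, -2.2]
width: 0.0496
```

```bash
python3 - <<'E'
from bf import *
rel(*W(0.032,-0.1155,0.0084),-99.1); print(Lc(status.state()['ee_pos']))
s=snap('side','s7'); cv2.imwrite('pics/s7c.png',cv2.resize(s['pixels'][60:300,130:360],None,fx=2.4,fy=2.4,interpolation=cv2.INTER_CUBIC))
E
```

```text
ee [ 0.5593 -0.1427  0.0729] hd -99.21 tooly [-0.003  0.012 -1.   ] shift [ 0.003   0.0134 -0.0019] turn -0.002 F [ 0.13 -0.31 -2.23] w 0.0496 t 12.25 q [-0.38  0.41  1.72  0.01  1.01 -0.22]
[ 0.03393889 -0.1115414   0.02153672]
```

View pics/s7c.png

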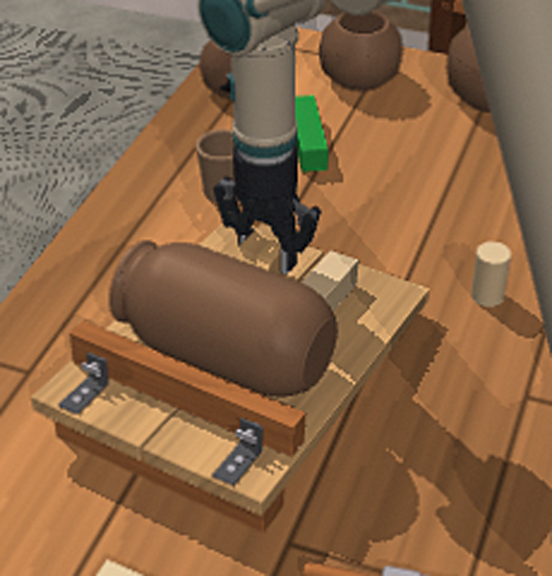

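send_rows:
  targets:
    - [0,0.003,0,0]
    - [0,0.002,0,0]
    - [0,0.002,0,0]

```text
time_s: 12.68
ee_pos: [0.5595, -0.1436, 0.0656]
eef_rot: [-0.456, 0.543, -0.535, 0.46]
force: [-0.3, 0.1, -1.5]
width: 0.0498
```

send_rows:
  targets:
    - [0,0.003,0,0]
    - [0,0.003,0,0]

```text
time_s: 12.92
ee_pos: [0.5597, -0.1443, 0.06]
eef_rot: [-0.456, 0.542, -0.535, 0.46]
force: [-0.7, -3.1, 4.5]
width: 0.0494
```

send_rows:
  targets:
    - [0,0.003,0,0]
    - [0,0.003,0,0]

```text
time_s: 13.18
ee_pos: [0.5598, -0.1448, 0.0576]
eef_rot: [-0.456, 0.541, -0.536, 0.46]
force: [-8.8, 1.7, 32.0]
width: 0.0496
```

```bash
python3 - <<'E'
from bf import *
rel(*W(0.032,-0.1155,0.0084),-99.1); print(Lc(status.state()['ee_pos']))
s=snap('wrist','w8')
E
```

```text
ee [ 0.5598 -0.1448  0.0576] hd -99.26 tooly [-0.001  0.009 -1.   ] shift [ 0.0008 -0.0019 -0.0027] turn -0.0028 F [-8.77  1.65 31.99] w 0.0496 t 13.175 q [-0.38  0.43  1.74  0.01  0.98 -0.22]
[ 0.03471111 -0.11486563  0.00648003]
```

send_rows:
  fingers: 0.062
  targets:
    - [0,-0.001,0,0]
    - [0,0,0,0]
    - [0,0,0,0]

```text
time_s: 13.6
ee_pos: [0.5604, -0.1443, 0.0589]
eef_rot: [-0.455, 0.541, -0.537, 0.46]
force: [-0.4, 0.4, -0.3]
width: 0.0617
```

send_rows:
  targets:
    - [0,-0.01,0,0]
    - [0,-0.015,0,0]
    - [0,-0.015,0,0]
    - [0.01,-0.015,0,0]
    - [0.02,-0.01,0,0]
    - [0.02,-0.01,0,0]
    - [0,0,0,0]

```text
time_s: 14.48
ee_pos: [0.5524, -0.1994, 0.1396]
eef_rot: [-0.455, 0.54, -0.538, 0.46]
force: [0.0, -0.1, -0.3]
width: 0.0622
```

```bash
python3 - <<'E'
from bf import *
rel(*W(0.032,-0.1155,0.0084),-99.1); print(Lc(status.state()['ee_pos']))
s=snap('wrist','w9')
P=cloud(s); q=P[np.isfinite(P[...,0])]; L=Lc(q)
k=(np.abs(L[:,0]-0.033)<0.034)&(L[:,1]>-0.17)&(L[:,1]<0)&(L[:,2]>0.040)&(L[:,2]<0.052); T=L[k]
print('top',len(T),np.median(T[:,2]),cv2.minAreaRect(T[:,:2].astype(np.float32)),T.min(0),T.max(0))
A=np.c_[T[:,:2],np.ones(len(T))]; print(np.linalg.lstsq(A,T[:,2],rcond=None)[0])
k=(np.abs(L[:,0]-0.033)<0.034)&(L[:,1]>-0.17)&(L[:,1]<0)&(L[:,2]>0.008)&(L[:,2]<0.052); T=L[k]
print('all',cv2.minAreaRect(T[:,:2].astype(np.float32)),np.percentile(T[:,1],[1,99]))
k=(np.abs(L[:,2]-0.04)<0.004)&(L[:,1]<-0.0)&(L[:,1]>-0.2)&(L[:,0]<-0.02)&(L[:,0]>-0.085); T=L[k]
print('prop x',np.percentile(T[:,0],[0.5,50,99.5]).round(4),'y',np.percentile(T[:,1],[0,1,99]).round(4))
E
```

```text
ee [ 0.5524 -0.1994  0.1396] hd -99.32 tooly [ 0.003  0.007 -1.   ] shift [-0.0536  0.0805 -0.0044] turn -0.0039 F [ 0.02 -0.13 -0.33] w 0.0622 t 14.475 q [-0.47  0.36  1.62  0.01  1.16 -0.31]
[ 0.03605233 -0.16252673  0.09287507]
top 7670 0.04409244266203965 ((0.03433921933174133, -0.10804104804992676), (0.06631624698638916, 0.05048802122473717), 89.73666381835938) [ 0.009105   -0.14131282  0.0400019 ] [ 0.05964793 -0.07484845  0.04654153]
[ 0.00085777 -0.0211643   0.04163309]
all ((0.034449465572834015, -0.08274305611848831), (0.11693012714385986, 0.05049224570393562), 89.75675201416016) [-0.13970737 -0.02556415]
prop x [-0.0677 -0.0473 -0.0281] y [-0.1612 -0.1586 -0.0295]
```

View pics/w9.png

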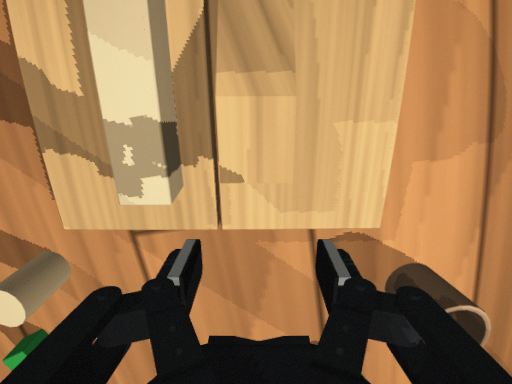

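```bash
python3 - <<'E'
from bf import *
rel(*W(0.0345,-0.1235,0.05),-99.1); rel(*W(0.0345,-0.1235,0.008),-99.1)
E
```

```text
ee [ 0.552  -0.1983  0.1389] hd -99.3 tooly [ 0.002  0.008 -1.   ] shift [-0.0413  0.039  -0.0012] turn -0.0035 F [-0.91 -0.31 -0.15] w 0.0618 t 14.525 q [-0.47  0.36  1.62  0.01  1.16 -0.31]
ee [ 0.552  -0.1983  0.1389] hd -99.3 tooly [ 0.002  0.008 -1.   ] shift [-0.0446  0.0809 -0.0012] turn -0.0035 F [-0.91 -0.31 -0.15] w 0.0618 t 14.525 q [-0.47  0.36  1.62  0.01  1.16 -0.31]
```

send_rows:
  fingers: 0.064
  targets:
    - [-0.015,0,0,0]
    - [-0.015,0.005,-0.001,0]
    - [-0.01,0.01,0,0]
    - [-0.002,0.015,0,0]
    - [0,0.01,0,0]
    - [0,0.005,0,0]
    - [0,0,0,0]

```text
time_s: 15.4
ee_pos: [0.5561, -0.15, 0.0879]
eef_rot: [-0.457, 0.543, -0.534, 0.46]
force: [0.3, -0.0, 0.7]
width: 0.064
```

```bash
python3 - <<'E'
from bf import *
rel(*W(0.0345,-0.1235,0.008),-99.1);print(Lc(status.state()['ee_pos']))
s=snap('wrist','w10')
E
```

```text
ee [ 0.5561 -0.15    0.0879] hd -99.16 tooly [-0.004  0.013 -1.   ] shift [0.0034 0.0294 0.0028] turn -0.0011 F [ 0.32 -0.05  0.68] w 0.064 t 15.4 q [-0.39  0.39  1.71  0.01  1.05 -0.24]
[ 0.03184736 -0.11791084  0.03711637]
```

View pics/w10.png

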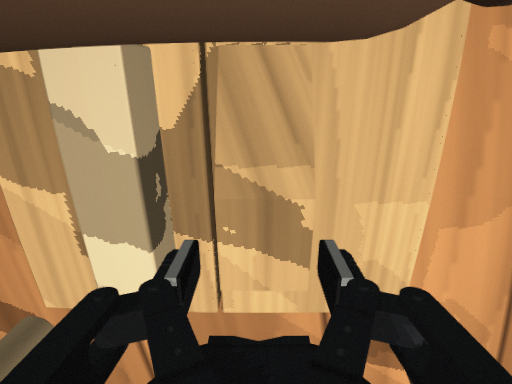

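send_rows:
  targets:
    - [0.003,0.01,0.002,0]
    - [0,0.01,0,0]
    - [0,0.008,0,0]
    - [0,0,0,0]

```text
time_s: 15.95
ee_pos: [0.5581, -0.1543, 0.0587]
eef_rot: [-0.456, 0.542, -0.535, 0.46]
force: [0.6, 0.1, 0.1]
width: 0.0637
```

```bash
python3 - <<'E'
from bf import *
rel(*W(0.0345,-0.1235,0.008),-99.1);print(Lc(status.state()['ee_pos']))
E
```

```text
ee [ 0.5581 -0.1543  0.0587] hd -99.23 tooly [-0.003  0.012 -1.   ] shift [-0.0008  0.0003 -0.0001] turn -0.0023 F [0.59 0.1  0.08] w 0.0637 t 15.95 q [-0.4   0.43  1.74  0.01  0.98 -0.24]
[ 0.03456255 -0.1243111   0.00837262]
```

Well aligned. I'll grip the chock and push slowly up the slope, watching the force.

send_rows:
  fingers: 0.04
  squeeze: 40
  targets:
    - [0,0,0,0]
    - [0,0,0,0]
    - [0,0,0,0]

```text
time_s: 16.32
ee_pos: [0.5583, -0.1543, 0.059]
eef_rot: [-0.456, 0.542, -0.535, 0.46]
force: [0.1, -1.1, -1.8]
width: 0.0497
```

send_rows:
  targets:
    - [-0.004,-0.0005,0,0]
    - [-0.004,-0.0005,0,0]
    - [-0.004,-0.0005,0,0]

```text
time_s: 16.7
ee_pos: [0.5601, -0.1417, 0.0606]
eef_rot: [-0.456, 0.542, -0.535, 0.46]
force: [-0.1, 0.2, -1.8]
width: 0.0495
```

```bash
cat > f.py <<'E'
from bf import *
st=status.state(); p=Lc(st['ee_pos']); F=st['force']
m=R.from_quat(st['eef_rot']).as_matrix()
print('t',st['time_s'],'board',p.round(4),'F board xyz',np.array([F@X,F@Y,F@n0]).round(2),'Tq',st['ft_torque'].round(2),'tooly in board(x,y)',(m[:,1]@X).round(3),(m[:,1]@Y).round(3),'w',st['width'], 'v',np.abs(st['joint_velocities']).max().round(3))
E
python3 f.py
```

```text
t 16.7 board [ 0.0345 -0.1115  0.0091] F board xyz [-0.15  0.02 -1.77] Tq [0.01 0.01 0.07] tooly in board(x,y) -0.004 -0.076 w 0.049516098211435156 v 0.059
```

send_rows:
  targets:
    - [-0.004,0.0007,0,0]
    - [-0.004,0.0003,0,0]
    - [-0.003,0,0,0]

```text
time_s: 17.08
ee_pos: [0.5631, -0.1317, 0.0611]
eef_rot: [-0.457, 0.54, -0.536, 0.46]
force: [-1.2, -2.0, 1.1]
width: 0.0495
```

```bash
python3 f.py
```

```text
t 17.075 board [ 0.0359 -0.1011  0.0087] F board xyz [-0.9  -2.08  1.27] Tq [-0.16  0.06  0.04] tooly in board(x,y) -0.001 -0.079 w 0.04949851207538667 v 0.044
```

send_rows:
  targets:
    - [-0.003,-0.0001,-0.0005,0]
    - [-0.003,-0.0001,-0.0005,0]

```text
time_s: 17.32
ee_pos: [0.5635, -0.1254, 0.0616]
eef_rot: [-0.456, 0.54, -0.537, 0.46]
force: [-0.2, -2.4, 0.9]
width: 0.0496
```

```bash
python3 f.py
```

```text
t 17.325 board [ 0.0353 -0.0948  0.0087] F board xyz [ 0.14 -2.31  1.08] Tq [-0.18  0.03  0.03] tooly in board(x,y) -0.0 -0.079 w 0.049586355398447635 v 0.042
```

send_rows:
  targets:
    - [-0.0015,0,-0.0003,0]
    - [-0.0015,0,0,0]

```text
time_s: 17.58
ee_pos: [0.5639, -0.1224, 0.0619]
eef_rot: [-0.456, 0.54, -0.537, 0.461]
force: [0.5, -2.9, 2.2]
width: 0.0493
```

```bash
python3 f.py
```

```text
t 17.575 board [ 0.0353 -0.0918  0.0087] F board xyz [ 0.97 -2.61  2.43] Tq [-0.12  0.08  0.04] tooly in board(x,y) 0.001 -0.08 w 0.04934570657968968 v 0.022
```

send_rows:
  targets:
    - [-0.001,-0.0001,0,0]
    - [-0.001,-0.0001,0,0]

```text
time_s: 17.82
ee_pos: [0.5643, -0.1204, 0.0621]
eef_rot: [-0.456, 0.54, -0.537, 0.461]
force: [-0.4, -3.1, 1.7]
width: 0.0494
```

```bash
python3 f.py
```

```text
t 17.825 board [ 0.0353 -0.0897  0.0088] F board xyz [ 0.12 -2.97  1.92] Tq [-0.19  0.03  0.02] tooly in board(x,y) 0.001 -0.08 w 0.04937638554374212 v 0.015
```

send_rows:
  targets:
    - [-0.001,-0.0001,0,0]
    - [-0.001,-0.0001,0,0]

```text
time_s: 18.08
ee_pos: [0.5646, -0.1183, 0.0623]
eef_rot: [-0.456, 0.54, -0.537, 0.46]
force: [-0.2, -3.0, 2.0]
width: 0.0492
```

```bash
python3 f.py
```

```text
t 18.075 board [ 0.0352 -0.0877  0.0088] F board xyz [ 0.27 -2.83  2.23] Tq [-0.15  0.    0.02] tooly in board(x,y) 0.0 -0.08 w 0.049234552868872204 v 0.014
```

send_rows:
  targets:
    - [-0.001,-0.0001,0,0]
    - [-0.001,-0.0001,0,0]

```text
time_s: 18.32
ee_pos: [0.5648, -0.1175, 0.0626]
eef_rot: [-0.457, 0.539, -0.537, 0.46]
force: [-2.0, -6.5, 1.4]
width: 0.0491
```

```bash
python3 f.py
```

```text
t 18.325 board [ 0.0353 -0.0868  0.009 ] F board xyz [-0.9  -6.59  2.01] Tq [-0.74  0.29  0.05] tooly in board(x,y) 0.001 -0.082 w 0.049136399797426046 v 0.018
```

send_rows:
  targets:
    - [-0.001,-0.0001,0,0]
    - [-0.001,-0.0001,0,0]

```text
time_s: 18.58
ee_pos: [0.5649, -0.1175, 0.063]
eef_rot: [-0.459, 0.538, -0.538, 0.459]
force: [-0.2, -5.0, 1.8]
width: 0.0496
```

```bash
python3 f.py
```

```text
t 18.575 board [ 0.0354 -0.0867  0.0094] F board xyz [ 0.55 -4.82  2.19] Tq [-0.61  0.29 -0.03] tooly in board(x,y) 0.001 -0.086 w 0.04958292486078689 v 0.017
```

send_rows:
  targets:
    - [-0.001,-0.0001,0,0]
    - [-0.001,-0.0001,0,0]

```text
time_s: 18.82
ee_pos: [0.5649, -0.1175, 0.0634]
eef_rot: [0.46, -0.537, 0.539, -0.458]
force: [-0.7, -6.2, 0.5]
width: 0.0492
```

```bash
python3 f.py
```

```text
t 18.825 board [ 0.0354 -0.0867  0.0098] F board xyz [ 0.33 -6.15  1.  ] Tq [-0.61  0.29 -0.04] tooly in board(x,y) 0.001 -0.09 w 0.04917859185863429 v 0.019
```

send_rows:
  targets:
    - [-0.0015,0.0002,0,0]
    - [-0.0018,0.0002,0,0]

```text
time_s: 19.08
ee_pos: [0.5651, -0.1175, 0.0637]
eef_rot: [0.462, -0.535, 0.54, -0.457]
force: [-2.1, -7.3, 4.4]
width: 0.049
```

```bash
python3 f.py
```

```text
t 19.075 board [ 0.0357 -0.0866  0.0101] F board xyz [-0.94 -7.09  5.06] Tq [-0.68  0.42  0.1 ] tooly in board(x,y) 0.001 -0.095 w 0.04896149261907709 v 0.029
```

send_rows:
  targets:
    - [-0.0025,0.0,0,0]

```text
time_s: 19.2
ee_pos: [0.5654, -0.1172, 0.0643]
eef_rot: [0.463, -0.534, 0.54, -0.457]
force: [-2.1, -8.6, 3.6]
width: 0.0496
```

```bash
python3 f.py
```

```text
t 19.2 board [ 0.0359 -0.0863  0.0107] F board xyz [-0.67 -8.45  4.35] Tq [-0.92  0.44  0.1 ] tooly in board(x,y) 0.001 -0.099 w 0.0496400577163655 v 0.036
```

send_rows:
  targets:
    - [-0.0025,0.0,0,0]

```text
time_s: 19.32
ee_pos: [0.5657, -0.1168, 0.0648]
eef_rot: [0.464, -0.533, 0.541, -0.456]
force: [-2.3, -8.9, 3.4]
width: 0.0494
```

```bash
python3 f.py
```

```text
t 19.325 board [ 0.0361 -0.0858  0.0112] F board xyz [-0.89 -8.79  4.21] Tq [-0.87  0.39  0.06] tooly in board(x,y) 0.002 -0.103 w 0.049416700476928324 v 0.038
```

send_rows:
  targets:
    - [0,0.002,0,0]
    - [0,0.002,0,0]

```text
time_s: 19.58
ee_pos: [0.5657, -0.1174, 0.0622]
eef_rot: [0.464, -0.533, 0.541, -0.456]
force: [-2.5, -2.9, 15.4]
width: 0.0494
```

```bash
python3 f.py; python3 - <<'E'
from bf import *
s=snap('side','s11'); cv2.imwrite('pics/s11c.png',cv2.resize(s['pixels'][60:300,130:360],None,fx=2.4,fy=2.4,interpolation=cv2.INTER_CUBIC))
s=snap('wrist','w11')
E
```

```text
t 19.575 board [ 0.0362 -0.0866  0.0086] F board xyz [-2.02 -1.9  15.61] Tq [0.16 0.93 0.06] tooly in board(x,y) 0.002 -0.104 w 0.04941674112699076 v 0.004
```

View pics/w11.png

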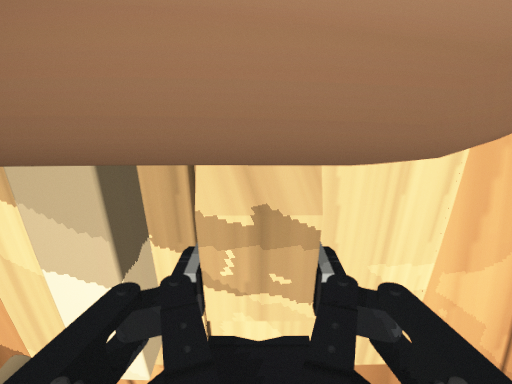

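View pics/s11c.png

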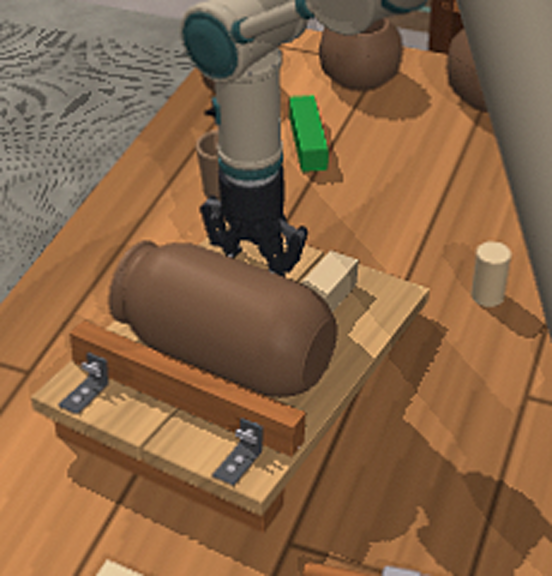

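send_rows:
  targets:
    - [-0.002,0.0,0,0]
    - [-0.0025,0.0006,0,0]

```text
time_s: 19.92
ee_pos: [0.5663, -0.1169, 0.0627]
eef_rot: [0.466, -0.53, 0.543, -0.455]
force: [-2.4, -10.0, 5.5]
width: 0.0496
```

```bash
python3 f.py
```

```text
t 19.925 board [ 0.0367 -0.086   0.009 ] F board xyz [-0.81 -9.73  6.42] Tq [-1.05  0.49  0.06] tooly in board(x,y) 0.004 -0.111 w 0.049580986475072884 v 0.041
```

send_rows:
  targets:
    - [-0.003,0.0006,0,0]

```text
time_s: 20.05
ee_pos: [0.5667, -0.1165, 0.0627]
eef_rot: [0.468, -0.528, 0.544, -0.454]
force: [-2.1, -10.5, 7.6]
width: 0.0494
```

```bash
python3 f.py
```

```text
t 20.05 board [ 0.0371 -0.0855  0.0089] F board xyz [ -0.45 -10.01   8.51] Tq [-0.96  0.51  0.14] tooly in board(x,y) 0.005 -0.116 w 0.049385391310978716 v 0.041
```

```bash
python3 - <<'E'
from bf import *
st=status.state(); print(st['joint_pos'].round(4),st['joint_torque'].round(2)); rel(0.5,0,0.1,-99.1)
s=load('w11'); 
P=cloud(s); q=P[np.isfinite(P[...,0])]; L=Lc(q)
k=(np.abs(L[:,0]-0.035)<0.022)&(L[:,1]>-0.13)&(L[:,1]<-0.02)&(L[:,2]>0.005)&(L[:,2]<0.06); T=L[k]
for y in np.arange(-0.11,-0.03,0.01):
    kk=np.abs(T[:,1]-y)<0.004; print(round(y,3),np.median(T[kk,2]).round(4) if kk.any() else None)
E
```

```text
[-0.3053  0.4195  1.7427 -0.0338  0.971  -0.1369] [  6.17 -41.62 -17.21   2.7   -0.11   0.11]
ee [ 0.5667 -0.1165  0.0627] hd -98.57 tooly [-0.    -0.029 -1.   ] shift [-0.1042 -0.0407 -0.0832] turn 0.0093 F [ -2.14 -10.51   7.6 ] w 0.0494 t 20.05 q [-0.31  0.42  1.74 -0.03  0.97 -0.14]
-0.11 None
-0.1 0.0444
-0.09 0.0443
-0.08 0.0444
-0.07 0.0443
-0.06 0.0443
-0.05 0.0442
-0.04 0.0409
```

send_rows:
  fingers: 0.062
  targets:
    - [0,0,0,0]
    - [0,0,0,0]
    - [0,0,0,0]

```text
time_s: 20.42
ee_pos: [0.5657, -0.1141, 0.0613]
eef_rot: [0.467, -0.53, 0.542, -0.455]
force: [-0.4, 0.7, -0.3]
width: 0.0621
```

send_rows:
  targets:
    - [0,-0.01,0,0]
    - [0,-0.02,0,0]
    - [0,-0.02,0,0]
    - [0.015,-0.01,0,0]
    - [0.02,0,-0.001,0]
    - [0.02,0,-0.001,0]
    - [0,0,0,0]

```text
time_s: 21.3
ee_pos: [0.5541, -0.1699, 0.1243]
eef_rot: [0.468, -0.531, 0.541, -0.454]
force: [0.2, 1.0, 1.1]
width: 0.0623
```

```bash
cat > meas.py <<'E'
from bf import *
import sys
n=sys.argv[1]
s=snap('wrist',n); P=cloud(s); q=P[np.isfinite(P[...,0])]; L=Lc(q)
k=(np.abs(L[:,0]-0.035)<0.034)&(L[:,1]>-0.17)&(L[:,1]<0)&(L[:,2]>0.040)&(L[:,2]<0.055); T=L[k]
r=cv2.minAreaRect(T[:,:2].astype(np.float32)); print('chock top',len(T),r,'y',np.percentile(T[:,1],[0.3,99.7]).round(4),'x',np.percentile(T[:,0],[0.5,99.5]).round(4))
k=(np.abs(L[:,0]-0.035)<0.022)
for y in np.arange(-0.14,-0.02,0.01):
    kk=k&(np.abs(L[:,1]-y)<0.003)&(L[:,2]>0.004)&(L[:,2]<0.06); print((round(y,3),np.median(L[kk,2]).round(4)) if kk.sum()>5 else '',end=' ')
k=(np.abs(L[:,2]-0.04)<0.004)&(L[:,1]<-0.0)&(L[:,1]>-0.2)&(L[:,0]<-0.02)&(L[:,0]>-0.085); T=L[k]
print('\nprop x',np.percentile(T[:,0],[0.5,50,99.5]).round(4),'y',np.percentile(T[:,1],[0,1,99]).round(4))
E
python3 meas.py w12; python3 f.py
```

```text
chock top 10196 ((0.03599461168050766, -0.05733484402298927), (0.06638988852500916, 0.09015528112649918), 1.3994662761688232) y [-0.1017 -0.0129] x [0.0114 0.0613]
    (np.float64(-0.1), np.float64(0.0442)) (np.float64(-0.09), np.float64(0.0442)) (np.float64(-0.08), np.float64(0.0442)) (np.float64(-0.07), np.float64(0.0443)) (np.float64(-0.06), np.float64(0.0442)) (np.float64(-0.05), np.float64(0.0442)) (np.float64(-0.04), np.float64(0.0415)) (np.float64(-0.03), np.float64(0.0357)) 
prop x [-0.0676 -0.0471 -0.0281] y [-0.161  -0.1577 -0.0125]
t 21.35 board [ 0.0329 -0.1339  0.0749] F board xyz [-0.65  1.21 -0.89] Tq [ 0.03 -0.04  0.03] tooly in board(x,y) -0.001 -0.111 w 0.061867773158758514 v 0.024
```

View pics/w12.png

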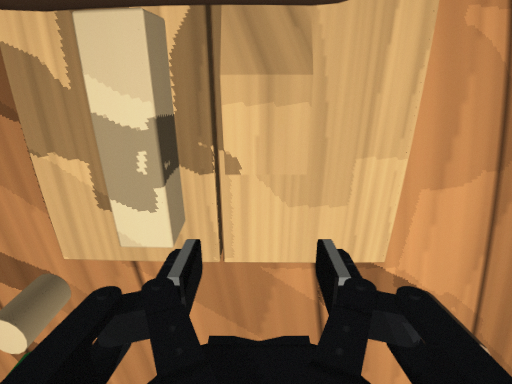

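```bash
python3 - <<'E'
from bf import *
rel(*W(0.036,-0.135,0.010),-99.1)
E
```

```text
ee [ 0.5541 -0.1691  0.1242] hd -98.6 tooly [-0.005 -0.023 -1.   ] shift [-0.006   0.0647  0.0032] turn 0.0088 F [-0.44  1.37 -0.78] w 0.0619 t 21.35 q [-0.4   0.36  1.66 -0.03  1.12 -0.24]
```

send_rows:
  fingers: 0.0
  targets:
    - [0,0,0.003,0.008]
    - [0,0,0,0]
    - [0,0.015,0,0]
    - [0,0.015,0,0]
    - [0,0.015,0,0]
    - [-0.003,0.012,0,0]
    - [-0.003,0.005,0,0]
    - [0,0,0,0]

```text
time_s: 22.35
ee_pos: [0.5563, -0.1623, 0.0549]
eef_rot: [0.466, -0.535, 0.541, -0.452]
force: [0.2, -0.2, 0.7]
width: 0.0003
```

```bash
python3 f.py; python3 - <<'E'
from bf import *
rel(*W(0.036,-0.120,0.010),-99.1)
s=snap('wrist','w13')
E
```

```text
t 22.35 board [ 0.0341 -0.1329  0.0053] F board xyz [ 0.24 -0.11  0.75] Tq [-0.04  0.06 -0.  ] tooly in board(x,y) -0.007 -0.108 w 0.0002793424619100682 v 0.007
ee [ 0.5563 -0.1623  0.0549] hd -99.0 tooly [-0.01 -0.02 -1.  ] shift [-0.0123 -0.0061  0.0019] turn 0.0017 F [ 0.21 -0.21  0.74] w 0.0003 t 22.35 q [-0.39  0.43  1.74 -0.03  0.97 -0.22]
```

View pics/w13.png

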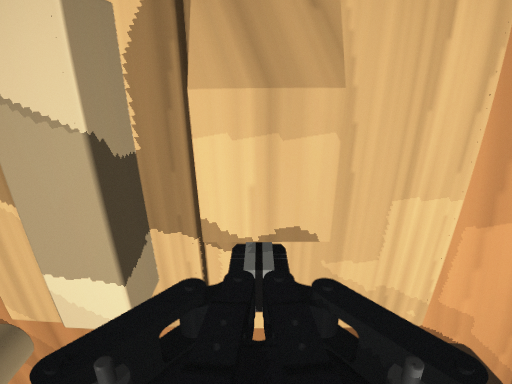

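send_rows:
  targets:
    - [-0.004,-0.004,0.002,0]
    - [-0.004,-0.0004,0,0]
    - [-0.003,-0.0002,0,0]
    - [-0.002,0,0,0]

```text
time_s: 22.9
ee_pos: [0.5622, -0.1495, 0.0617]
eef_rot: [0.466, -0.533, 0.542, -0.453]
force: [-0.0, -1.1, -0.2]
width: -0.0001
```

```bash
python3 f.py
```

```text
t 22.9 board [ 0.0379 -0.1188  0.0109] F board xyz [ 0.15 -1.12 -0.11] Tq [ 0.01 -0.03 -0.03] tooly in board(x,y) -0.002 -0.109 w -8.313468857800193e-05 v 0.031
```

send_rows:
  targets:
    - [-0.0015,-0.0001,0,0]
    - [-0.0015,-0.0001,0,0]

```text
time_s: 23.15
ee_pos: [0.5625, -0.1474, 0.062]
eef_rot: [0.466, -0.532, 0.543, -0.452]
force: [-2.0, -4.7, 0.7]
width: -0.0001
```

```bash
python3 f.py
```

```text
t 23.15 board [ 0.0378 -0.1166  0.011 ] F board xyz [-1.19 -4.84  1.16] Tq [-0.79  0.25  0.02] tooly in board(x,y) -0.002 -0.112 w -7.946842213291736e-05 v 0.022
```

send_rows:
  targets:
    - [-0.002,0.0,-0.0003,0]
    - [-0.0025,0,-0.0003,0]

```text
time_s: 23.4
ee_pos: [0.5623, -0.1468, 0.0622]
eef_rot: [0.469, -0.53, 0.544, -0.451]
force: [-0.6, -7.6, 0.7]
width: -0.0001
```

```bash
python3 f.py
```

```text
t 23.4 board [ 0.0376 -0.116   0.0112] F board xyz [ 0.61 -7.48  1.32] Tq [-0.84  0.21  0.  ] tooly in board(x,y) -0.002 -0.119 w -0.00012379057599570695 v 0.035
```

send_rows:
  targets:
    - [-0.003,0.0,0,0]

```text
time_s: 23.52
ee_pos: [0.5626, -0.1461, 0.0623]
eef_rot: [0.47, -0.529, 0.545, -0.45]
force: [-2.4, -6.7, -0.7]
width: -0.0
```

```bash
python3 f.py
```

```text
t 23.525 board [ 0.0377 -0.1153  0.0112] F board xyz [-1.27 -7.   -0.04] Tq [-0.91  0.22  0.01] tooly in board(x,y) -0.001 -0.123 w -1.1625319757792011e-05 v 0.044
```

send_rows:
  targets:
    - [-0.0035,0.0,0,0]

```text
time_s: 23.65
ee_pos: [0.563, -0.1449, 0.0624]
eef_rot: [0.471, -0.528, 0.545, -0.45]
force: [-1.4, -6.7, 0.5]
width: 0.0001
```

```bash
python3 f.py
```

```text
t 23.65 board [ 0.0379 -0.114   0.0112] F board xyz [-0.3  -6.79  1.13] Tq [-0.87  0.2   0.05] tooly in board(x,y) -0.001 -0.126 w 0.0001303270798418079 v 0.051
```

send_rows:
  targets:
    - [-0.0035,0.0,0,0]

```text
time_s: 23.78
ee_pos: [0.5633, -0.1436, 0.0625]
eef_rot: [0.472, -0.527, 0.546, -0.449]
force: [-1.9, -6.9, 1.1]
width: -0.0001
```

```bash
python3 f.py
```

```text
t 23.775 board [ 0.038  -0.1127  0.0112] F board xyz [-0.8  -6.95  1.68] Tq [-0.87  0.28  0.04] tooly in board(x,y) -0.001 -0.13 w -5.98055407376902e-05 v 0.05
```

send_rows:
  targets:
    - [-0.0035,0.0,0,0]

```text
time_s: 23.9
ee_pos: [0.5636, -0.1433, 0.0628]
eef_rot: [0.474, -0.525, 0.547, -0.448]
force: [-2.2, -11.0, 1.7]
width: 0.0003
```

```bash
python3 f.py
```

```text
t 23.9 board [ 0.0383 -0.1123  0.0114] F board xyz [ -0.43 -11.03   2.64] Tq [-1.54  0.4  -0.03] tooly in board(x,y) -0.0 -0.136 w 0.00033069224988413384 v 0.06
```

send_rows:
  targets:
    - [-0.0035,0.0,0,0]

```text
time_s: 24.02
ee_pos: [0.5638, -0.1435, 0.0631]
eef_rot: [0.476, -0.523, 0.548, -0.446]
force: [-3.6, -11.6, 0.6]
width: -0.0001
```

```bash
python3 f.py; python3 - <<'E'
from bf import *
s=snap('wrist','w14'); s=snap('scene','c14')
cv2.imwrite('pics/c14c.png',cv2.resize(s['pixels'][120:290,150:360],None,fx=3,fy=3,interpolation=cv2.INTER_CUBIC))
E
```

```text
t 24.025 board [ 0.0384 -0.1124  0.0117] F board xyz [ -1.76 -11.89   1.62] Tq [-1.51  0.43  0.  ] tooly in board(x,y) 0.0 -0.142 w -6.709779222190067e-05 v 0.061
```

View pics/w14.png

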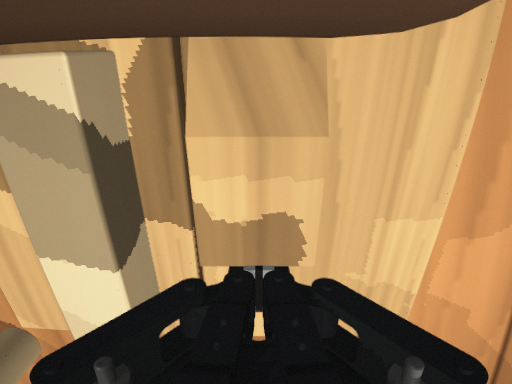

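View pics/c14c.png

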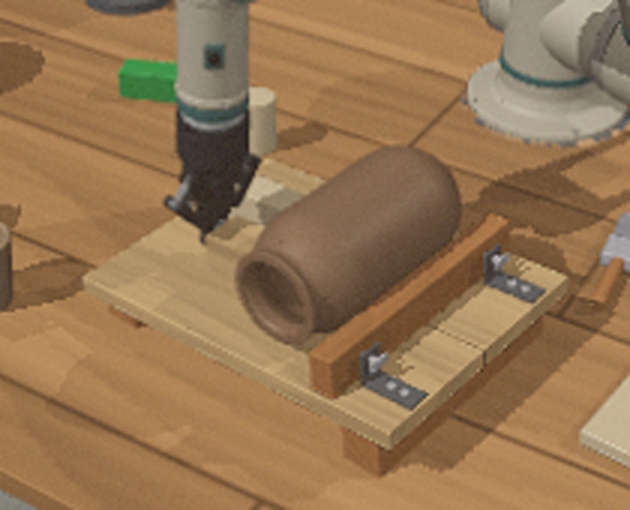

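send_rows:
  targets:
    - [-0.004,0.0003,0,0]

```text
time_s: 24.25
ee_pos: [0.5639, -0.1436, 0.0631]
eef_rot: [0.479, -0.521, 0.549, -0.445]
force: [-3.2, -12.7, 1.6]
width: -0.0001
```

```bash
python3 f.py
```

```text
t 24.25 board [ 0.0386 -0.1126  0.0118] F board xyz [ -1.1  -12.88   2.75] Tq [-1.75  0.45 -0.01] tooly in board(x,y) 0.0 -0.149 w -0.00014998652379134866 v 0.073
```

send_rows:
  targets:
    - [-0.0044,0.0003,0,0]

```text
time_s: 24.38
ee_pos: [0.564, -0.1438, 0.0632]
eef_rot: [0.481, -0.518, 0.551, -0.443]
force: [-3.9, -13.6, 1.6]
width: -0.0002
```

```bash
python3 f.py
```

```text
t 24.375 board [ 0.0387 -0.1127  0.0119] F board xyz [ -1.68 -13.89   2.84] Tq [-1.85  0.46 -0.  ] tooly in board(x,y) 0.001 -0.157 w -0.00015110879842326086 v 0.074
```

send_rows:
  targets:
    - [-0.0045,0.0003,0,0]
    - [-0.0045,0.0003,0,0]

```text
time_s: 24.62
ee_pos: [0.5641, -0.1444, 0.0634]
eef_rot: [0.487, -0.513, 0.553, -0.44]
force: [-3.4, -12.6, 2.0]
width: 0.0001
```

```bash
python3 f.py
```

```text
t 24.625 board [ 0.0389 -0.1133  0.0121] F board xyz [ -1.32 -12.74   3.13] Tq [-1.84  0.5  -0.02] tooly in board(x,y) 0.001 -0.173 w 7.518291367536003e-05 v 0.08
```

send_rows:
  targets:
    - [-0.005,0.0003,0,0]

```text
time_s: 24.75
ee_pos: [0.5641, -0.1447, 0.0635]
eef_rot: [0.49, -0.511, 0.555, -0.438]
force: [-4.1, -15.4, 2.3]
width: -0.0001
```

```bash
python3 f.py
```

```text
t 24.75 board [ 0.039  -0.1135  0.0122] F board xyz [ -1.63 -15.57   3.64] Tq [-2.07  0.59 -0.  ] tooly in board(x,y) 0.001 -0.182 w -6.822991171302502e-05 v 0.086
```

send_rows:
  targets:
    - [-0.0052,0.0003,0,0]

```text
time_s: 24.88
ee_pos: [0.5641, -0.1449, 0.0636]
eef_rot: [0.493, -0.508, 0.556, -0.436]
force: [-4.1, -15.3, 2.5]
width: 0.0003
```

```bash
python3 f.py; python3 meas.py w15
```

```text
t 24.875 board [ 0.039  -0.1137  0.0124] F board xyz [ -1.6  -15.5    3.82] Tq [-2.16  0.56 -0.01] tooly in board(x,y) 0.001 -0.191 w 0.0002806313577162474 v 0.094
chock top 21358 ((0.03770715743303299, -0.07305297255516052), (0.0522008091211319, 0.08817844092845917), 0.4976620674133301) y [-0.1127 -0.0309] x [0.0122 0.0619]
   (np.float64(-0.11), np.float64(0.0509)) (np.float64(-0.1), np.float64(0.0525)) (np.float64(-0.09), np.float64(0.0449)) (np.float64(-0.08), np.float64(0.0445)) (np.float64(-0.07), np.float64(0.0444)) (np.float64(-0.06), np.float64(0.0444)) (np.float64(-0.05), np.float64(0.0444)) (np.float64(-0.04), np.float64(0.0441)) (np.float64(-0.03), np.float64(0.0389)) 
prop x [-0.0673 -0.0442 -0.0281] y [-0.1604 -0.1495 -0.0123]
```

send_rows:
  targets:
    - [0.003,0,0,0]
    - [0.006,0,0,0]
    - [0.01,0,0,0]
    - [0.015,-0.005,0,0]
    - [0.01,-0.02,0,0]
    - [0,-0.02,0,0]
    - [0,-0.02,0,0]
    - [0,0,0,0]

```text
time_s: 25.92
ee_pos: [0.5588, -0.1863, 0.1358]
eef_rot: [0.492, -0.508, 0.556, -0.436]
force: [-0.6, 0.4, 0.1]
width: 0.0003
```

```bash
python3 f.py; python3 meas.py w16; python3 - <<'E'
from bf import *
for n in ['side','scene']:
    s=snap(n,n+'16'); P=cloud(s); L=Lc(P[np.isfinite(P[...,0])])
    k=(np.abs(L[:,0])<0.05)&(L[:,1]>-0.03)&(L[:,1]<0.12)&(L[:,2]>0.055)&(L[:,2]<0.14)
    J=L[k]
    from scipy.optimize import least_squares
    f=lambda p: np.hypot(J[:,1]-p[0]-p[2]*J[:,0],J[:,2]-p[1]-p[3]*J[:,0])-0.065
    r=least_squares(f,[0.045,0.065,0,0],loss='soft_l1',f_scale=0.002); print(n,'jar',r.x.round(4))
E
```

```text
t 25.925 board [ 0.0403 -0.149   0.088 ] F board xyz [-0.69  0.31  0.1 ] Tq [0.04 0.05 0.03] tooly in board(x,y) 0.001 -0.19 w 0.00033757137787061983 v 0.03
chock top 10812 ((0.03707089275121689, -0.06325612217187881), (0.050657376646995544, 0.06712251156568527), 0.5761072635650635) y [-0.0964 -0.0316] x [0.0123 0.0618]
     (np.float64(-0.09), np.float64(0.0443)) (np.float64(-0.08), np.float64(0.0443)) (np.float64(-0.07), np.float64(0.0442)) (np.float64(-0.06), np.float64(0.0442)) (np.float64(-0.05), np.float64(0.0443)) (np.float64(-0.04), np.float64(0.0439)) (np.float64(-0.03), np.float64(0.0386)) 
prop x [-0.0677 -0.0472 -0.0282] y [-0.161  -0.1581 -0.0265]
side jar [0.0538 0.0648 0.0067 0.0022]
scene jar [ 0.0544  0.0644  0.0098 -0.0015]
```

View pics/w16.png

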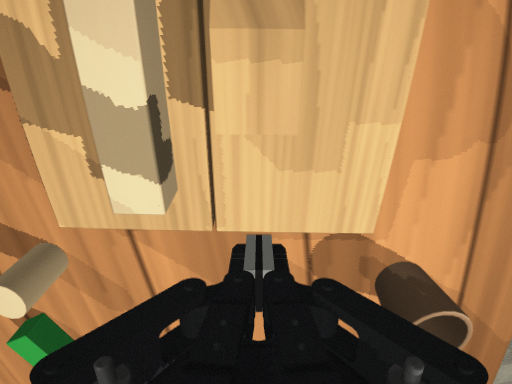

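```bash
python3 - <<'E'
from bf import *
rel(*W(-0.0475,-0.115,0.08),-99.1); rel(*W(-0.0475,-0.110,0.008),-99.1)
E
```

```text
ee [ 0.5571 -0.1854  0.1333] hd -97.84 tooly [-0.02  -0.101 -0.995] shift [-0.0359 -0.0008 -0.0852] turn 0.022 F [-0.47  1.01 -1.22] w 0.0002 t 26.075 q [-0.38  0.36  1.64 -0.11  1.13 -0.19]
ee [ 0.5571 -0.1854  0.1333] hd -97.84 tooly [-0.02  -0.101 -0.995] shift [-0.0544  0.069  -0.0845] turn 0.022 F [-0.47  1.01 -1.22] w 0.0002 t 26.075 q [-0.38  0.36  1.64 -0.11  1.13 -0.19]
```

send_rows:
  fingers: 0.064
  targets:
    - [0,0,-0.02,0.022]
    - [-0.005,0,-0.025,0]
    - [-0.01,0,-0.025,0]
    - [-0.01,0,-0.015,0]
    - [-0.01,0,0,0]
    - [0,0,0,0]

```text
time_s: 26.82
ee_pos: [0.4749, -0.1359, 0.1249]
eef_rot: [0.488, -0.517, 0.558, -0.428]
force: [0.5, 0.0, -0.3]
width: 0.0638
```

```bash
python3 - <<'E'
from bf import *
rel(*W(-0.0475,-0.110,0.008),-99.1); s=snap('wrist','w17')
P=cloud(s); L=Lc(P[np.isfinite(P[...,0])])
k=(np.abs(L[:,2]-0.04)<0.004)&(L[:,1]<-0.0)&(L[:,1]>-0.2)&(L[:,0]<-0.02)&(L[:,0]>-0.085); T=L[k]
print('prop',cv2.minAreaRect(T[:,:2].astype(np.float32)),np.percentile(T[:,0],[0.5,50,99.5]).round(4),np.percentile(T[:,1],[1,99]))
E
```

```text
ee [ 0.4749 -0.1359  0.1249] hd -99.1 tooly [-0.027 -0.098 -0.995] shift [-0.0159  0.064   0.0037] turn -0.0 F [ 0.45  0.02 -0.31] w 0.0638 t 26.825 q [-0.34  0.25  1.84 -0.12  1.05 -0.13]
prop ((-0.0483916699886322, -0.08643859624862671), (0.04052243009209633, 0.15022149682044983), 0.1632227599620819) [-0.0683 -0.0484 -0.0288] [-0.15728076 -0.01227467]
```

View pics/w17.png

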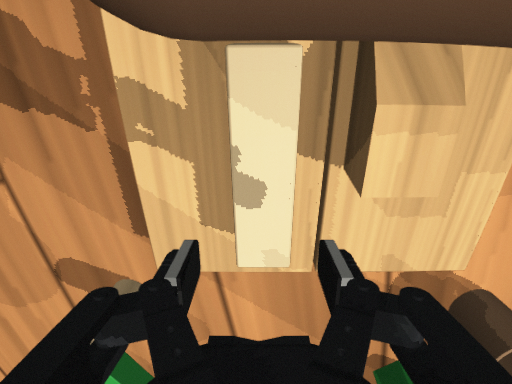

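send_rows:
  targets:
    - [-0.005,0.015,0.003,0]
    - [-0.005,0.015,0,0]
    - [-0.005,0.015,0,0]
    - [0,0.012,0,0]
    - [0,0.005,0,0]
    - [0,0,0,0]

```text
time_s: 27.62
ee_pos: [0.4823, -0.1291, 0.0562]
eef_rot: [0.488, -0.517, 0.558, -0.428]
force: [-0.6, -0.1, 0.1]
width: 0.0642
```

```bash
python3 - <<'E'
from bf import *
rel(*W(-0.0484,-0.110,0.008),-99.1); print(Lc(status.state()['ee_pos']))
E
```

```text
ee [ 0.4823 -0.1291  0.0562] hd -99.13 tooly [-0.026 -0.098 -0.995] shift [-0.0011 -0.0035 -0.0041] turn -0.0006 F [-0.62 -0.13  0.15] w 0.0642 t 27.625 q [-0.33  0.34  1.92 -0.13  0.89 -0.08]
[-0.04431584 -0.11175258  0.00473098]
```

send_rows:
  targets:
    - [0,-0.002,-0.004,0]
    - [0,0,0,0]

```text
time_s: 27.88
ee_pos: [0.4787, -0.1286, 0.059]
eef_rot: [0.487, -0.517, 0.559, -0.428]
force: [0.4, -0.0, -0.3]
width: 0.064
```

send_rows:
  fingers: 0.03
  squeeze: 60
  targets:
    - [0,0,0,0]
    - [0,0,0,0]
    - [0,0,0,0]
    - [0,0,0,0]

```text
time_s: 28.38
ee_pos: [0.4789, -0.1288, 0.06]
eef_rot: [0.487, -0.516, 0.559, -0.429]
force: [-0.8, 0.0, -0.3]
width: 0.0391
```

```bash
python3 f.py
```

```text
t 28.375 board [-0.0477 -0.1116  0.0085] F board xyz [-0.79 -0.14 -0.3 ] Tq [ 0.04 -0.03  0.02] tooly in board(x,y) -0.007 -0.188 w 0.03905375519557519 v 0.002
```

send_rows:
  targets:
    - [0.005,0,0,0]
    - [0.01,0,0,0]
    - [0.012,0,0,0]
    - [0.012,-0.003,0,0]
    - [0.01,-0.01,0,0]
    - [0,-0.02,0,0]
    - [0,0,0,0]

```text
time_s: 29.25
ee_pos: [0.4699, -0.1783, 0.0982]
eef_rot: [0.487, -0.518, 0.559, -0.427]
force: [-0.5, -0.3, -5.6]
width: 0.0394
```

```bash
python3 f.py; python3 - <<'E'
from bf import *
s=snap('wrist','w18'); s=snap('side','s18'); cv2.imwrite('pics/s18c.png',cv2.resize(s['pixels'][60:300,130:360],None,fx=2.4,fy=2.4,interpolation=cv2.INTER_CUBIC))
E
```

```text
t 29.25 board [-0.0488 -0.1585  0.051 ] F board xyz [-0.44 -0.82 -5.54] Tq [ 0.04 -0.01  0.  ] tooly in board(x,y) -0.011 -0.188 w 0.03936382992866833 v 0.028
```

View pics/s18c.png

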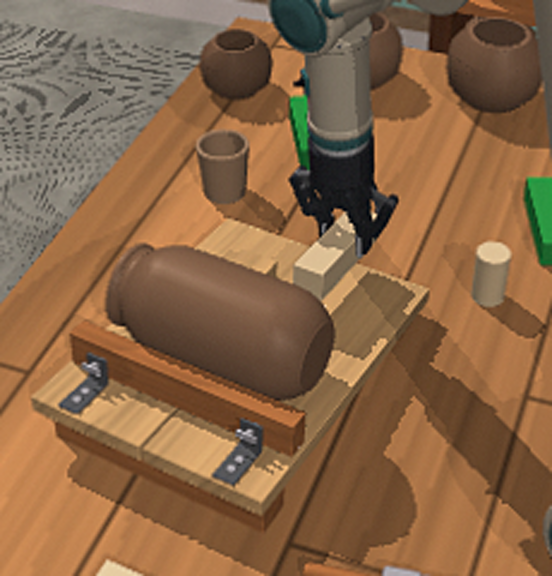

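View pics/w18.png

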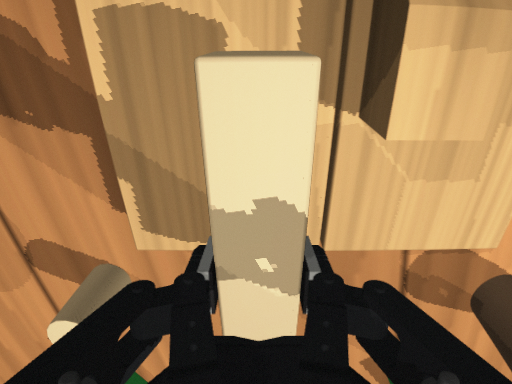

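send_rows:
  targets:
    - [0.003,-0.02,0,0]
    - [0.003,-0.025,0,0]
    - [0.003,-0.025,0,0]
    - [0.003,-0.03,0,0]
    - [0.003,-0.03,0,0]
    - [0.003,-0.03,0,0]
    - [0,-0.02,0,0]
    - [0,0,0,0]

```text
time_s: 30.35
ee_pos: [0.4668, -0.1755, 0.2742]
eef_rot: [0.491, -0.524, 0.551, -0.425]
force: [0.1, -0.9, -5.6]
width: 0.0389
```

```bash
python3 f.py; python3 - <<'E'
from bf import *
rel(0.482,0.36,0.26,-99.1)
s=snap('side','s19'); cv2.imwrite('pics/s19c.png',cv2.resize(s['pixels'][0:384,100:400],None,fx=1.5,fy=1.5))
E
```

```text
t 30.35 board [-0.0523 -0.1408  0.2262] F board xyz [ 0.27 -1.38 -5.55] Tq [-0.02 -0.05 -0.02] tooly in board(x,y) -0.032 -0.182 w 0.038944095274063874 v 0.042
ee [ 0.4668 -0.1755  0.2742] hd -99.0 tooly [-0.047 -0.089 -0.995] shift [-0.5302 -0.0344 -0.0699] turn 0.0017 F [ 0.13 -0.92 -5.65] w 0.0389 t 30.35 q [-0.43  0.15  1.57 -0.1   1.43 -0.25]
```

View pics/s19c.png

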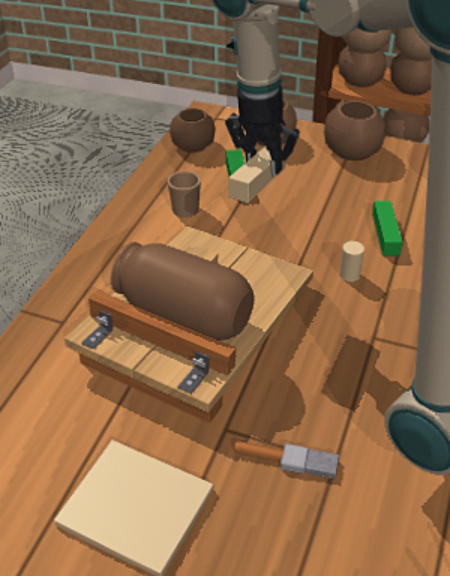

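send_rows:
  targets:
    - [-0.02,-0.005,-0.003,0]
    - [-0.03,-0.004,-0.004,0]
    - [-0.03,-0.004,-0.004,0]
    - [-0.03,-0.004,-0.004,0]
    - [-0.03,-0.004,-0.004,0]
    - [-0.03,-0.004,-0.004,0]
    - [-0.03,-0.003,-0.004,0]
    - [-0.03,-0.003,-0.004,0]

```text
time_s: 31.4
ee_pos: [0.4657, 0.0642, 0.2675]
eef_rot: [0.497, -0.533, 0.543, -0.417]
force: [-0.1, 0.5, -5.6]
width: 0.0394
```

```bash
python3 - <<'E'
from bf import *
rel(0.482,0.36,0.26,-99.1)
E
```

```text
ee [0.4657 0.0642 0.2675] hd -99.09 tooly [-0.077 -0.084 -0.993] shift [-0.294  -0.0187 -0.0319] turn 0.0001 F [-0.12  0.52 -5.57] w 0.0394 t 31.4 q [ 0.05  0.15  1.59 -0.08  1.48  0.22]
```

send_rows:
  targets:
    - [-0.03,-0.003,-0.004,0]
    - [-0.03,-0.003,-0.004,0]
    - [-0.03,-0.003,-0.004,0]
    - [-0.03,-0.003,-0.004,0]
    - [-0.03,-0.002,-0.004,0]
    - [-0.03,-0.002,-0.004,0]
    - [-0.03,-0.001,-0.003,0]
    - [-0.03,0,-0.003,0]
    - [-0.02,0,0,0]
    - [0,0,0,0]

```text
time_s: 32.65
ee_pos: [0.4704, 0.3324, 0.2388]
eef_rot: [0.509, -0.534, 0.538, -0.406]
force: [-0.7, -0.5, -5.2]
width: 0.0392
```

```bash
python3 - <<'E'
from bf import *
rel(0.482,0.36,0.26,-99.1)
s=snap('wrist','w20'); s=snap('side','s20'); s=snap('scene','c20')
E
```

```text
ee [0.4704 0.3324 0.2388] hd -98.72 tooly [-0.107 -0.099 -0.989] shift [-0.0264 -0.0249  0.005 ] turn 0.0066 F [-0.74 -0.53 -5.18] w 0.0392 t 32.65 q [ 0.52  0.36  1.38 -0.03  1.55  0.68]
```

View pics/s20.png

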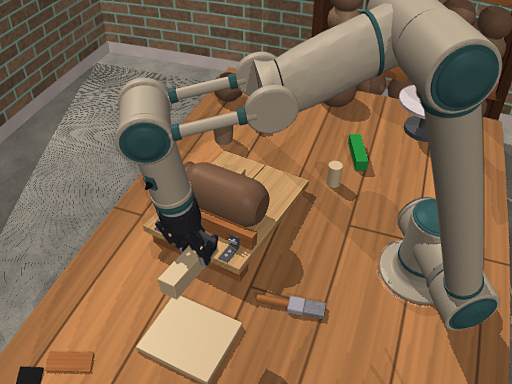

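View pics/w20.png

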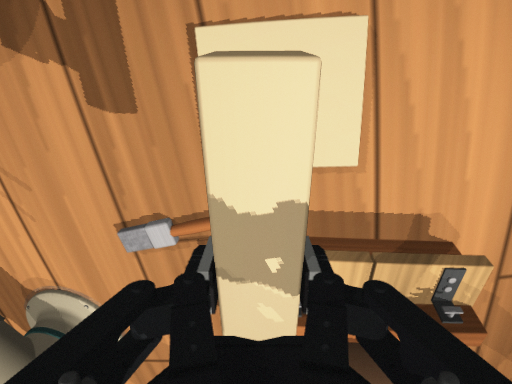

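```bash
cat > pp.py <<'E'
from bf import *
# grasp: tool rot in board frame
Rg=R.from_quat([0.487,-0.516,0.559,-0.429]).as_matrix(); B=np.stack([X,Y,n0],1)
pg=W(-0.0477,-0.1116,0.0085); cg=W(-0.0484,-0.0864,0.0200)
ct=Rg.T@(cg-pg); At=Rg.T@B
st=status.state(); m=R.from_quat(st['eef_rot']).as_matrix(); c=st['ee_pos']+m@ct; A=m@At
print('ct',ct.round(4),'prop centre',c.round(4)); print('axes',A.round(3).tolist())
cor=np.array([c+A@(np.array([a,b,d])*[.02,.075,.02]) for a in(-1,1) for b in(-1,1) for d in(-1,1)])
print('lowest',cor[cor[:,2].argsort()][:4].round(4))
d=m.T@(np.array([0.486,0.385,c[2]])-c); print('shift for centre over shelf',d.round(4))
E
python3 pp.py; python3 - <<'E'
from bf import *
for n in ['c20','s20','w20']:
    s=load(n); q=cloud(s); q=q[np.isfinite(q[...,0])]
    k=(q[:,0]>0.3)&(q[:,0]<0.7)&(q[:,1]>0.26)&(q[:,1]<0.55)&(q[:,2]>0.012)&(q[:,2]<0.026); f=q[k]
    r=cv2.minAreaRect(f[:,:2].astype(np.float32)); print(n,r,np.median(f[:,2]))
E
```

```text
ct [-0.0226 -0.016  -0.0008] prop centre [0.4748 0.3546 0.2535]
axes [[0.983, 0.168, 0.069], [-0.162, 0.983, -0.086], [-0.082, 0.074, 0.994]]
lowest [[0.4804 0.2794 0.2264]
 [0.4411 0.2859 0.2297]
 [0.5057 0.4268 0.2375]
 [0.4664 0.4333 0.2408]]
shift for centre over shelf [-0.0315 -0.0042  0.0061]
c20 ((0.4857749938964844, 0.38562437891960144), (0.1717250794172287, 0.1968291848897934), 83.6466064453125) 0.018389869495772926
s20 ((0.5324684977531433, 0.421642541885376), (0.25764375925064087, 0.27676013112068176), 84.04862213134766) 0.01888275864267175
w20 ((0.4861895740032196, 0.3854932188987732), (0.16992729902267456, 0.19032876193523407), 84.30765533447266) 0.018877124600937656
```

send_rows:
  targets:
    - [-0.015,0,0.003,0]
    - [-0.015,0,0.003,0]
    - [-0.002,0.02,0.002,0]
    - [-0.003,0.025,0.002,0]
    - [-0.003,0.025,0.002,0]
    - [-0.003,0.025,0.002,0]
    - [-0.003,0.025,0.002,0]
    - [-0.002,0.02,0.002,0]
    - [0,0,0,0]

```text
time_s: 33.92
ee_pos: [0.4875, 0.3662, 0.0917]
eef_rot: [0.504, -0.535, 0.54, -0.409]
force: [0.1, 0.4, -4.9]
width: 0.0395
```

```bash
python3 pp.py; python3 f.py
```

```text
ct [-0.0226 -0.016  -0.0008] prop centre [0.4918 0.39   0.1053]
axes [[0.984, 0.171, 0.06], [-0.165, 0.982, -0.093], [-0.075, 0.081, 0.994]]
lowest [[0.4975 0.3149 0.0778]
 [0.4581 0.3215 0.0808]
 [0.5231 0.4622 0.09  ]
 [0.4837 0.4688 0.093 ]]
shift for centre over shelf [ 0.0058  0.001  -0.0049]
t 33.925 board [-0.1175  0.3794 -0.0025] F board xyz [-0.02 -0.   -4.9 ] Tq [ 0.03 -0.08 -0.04] tooly in board(x,y) -0.082 -0.193 w 0.039455001427356154 v 0.04
```

send_rows:
  targets:
    - [0.001,0.015,-0.002,0]
    - [0.001,0.015,-0.001,0]
    - [0,0.015,0,0]
    - [-0.001,0.007,0,0]
    - [0,0,0,0]

```text
time_s: 34.55
ee_pos: [0.4804, 0.3619, 0.0391]
eef_rot: [0.503, -0.535, 0.54, -0.411]
force: [0.2, -0.4, -5.1]
width: 0.039
```

```bash
python3 pp.py; python3 f.py
```

```text
ct [-0.0226 -0.016  -0.0008] prop centre [0.4847 0.3857 0.0526]
axes [[0.984, 0.17, 0.057], [-0.164, 0.982, -0.095], [-0.072, 0.084, 0.994]]
lowest [[0.4904 0.3107 0.025 ]
 [0.4511 0.3173 0.0279]
 [0.516  0.458  0.0376]
 [0.4766 0.4645 0.0405]]
shift for centre over shelf [ 0.0005 -0.0001  0.0014]
t 34.55 board [-0.1238  0.3695 -0.0546] F board xyz [ 0.24 -0.77 -5.07] Tq [ 0.05 -0.04 -0.02] tooly in board(x,y) -0.079 -0.19 w 0.039033840224725655 v 0.003
```

send_rows:
  targets:
    - [0,0.004,0,0]
    - [0,0.003,0,0]
    - [0,0.003,0,0]

```text
time_s: 34.92
ee_pos: [0.4807, 0.3625, 0.032]
eef_rot: [0.501, -0.535, 0.541, -0.412]
force: [-2.7, 2.6, 11.4]
width: 0.0388
```

send_rows:
  targets:
    - [0,0.002,0,0]

```text
time_s: 35.05
ee_pos: [0.4807, 0.3626, 0.0319]
eef_rot: [0.501, -0.535, 0.541, -0.412]
force: [-1.8, 0.8, 4.1]
width: 0.0387
```

```bash
python3 pp.py; python3 f.py
```

```text
ct [-0.0226 -0.016  -0.0008] prop centre [0.4849 0.3864 0.0456]
axes [[0.984, 0.171, 0.052], [-0.165, 0.981, -0.098], [-0.068, 0.088, 0.994]]
lowest [[0.4908 0.3114 0.0178]
 [0.4514 0.318  0.0205]
 [0.5164 0.4586 0.031 ]
 [0.477  0.4652 0.0337]]
shift for centre over shelf [0.0012 0.     0.0013]
t 35.05 board [-0.1236  0.3696 -0.0617] F board xyz [-1.88  0.82  4.01] Tq [-0.66  0.38 -0.19] tooly in board(x,y) -0.076 -0.186 w 0.03868535133591485 v 0.012
```

send_rows:
  targets:
    - [0,0.004,0,0]
    - [0,0.004,0,0]

```text
time_s: 35.3
ee_pos: [0.481, 0.3647, 0.0289]
eef_rot: [0.498, -0.536, 0.541, -0.414]
force: [-4.1, 1.3, 10.4]
width: 0.0391
```

```bash
python3 pp.py; python3 f.py
```

```text
ct [-0.0226 -0.016  -0.0008] prop centre [0.4852 0.3883 0.0428]
axes [[0.984, 0.172, 0.048], [-0.166, 0.981, -0.104], [-0.065, 0.094, 0.993]]
lowest [[0.4911 0.3136 0.0146]
 [0.4517 0.3202 0.0172]
 [0.5168 0.4606 0.0287]
 [0.4774 0.4673 0.0313]]
shift for centre over shelf [0.0032 0.0002 0.0013]
t 35.3 board [-0.1237  0.3714 -0.0649] F board xyz [-4.26  1.56 10.35] Tq [-0.27  0.59 -0.08] tooly in board(x,y) -0.072 -0.18 w 0.03914766715952506 v 0.052
```

Pressed nearly flat. Now I'll release gently by opening a little.

send_rows:
  fingers: 0.05
  targets:
    - [0,0,0,0]
    - [0,0,0,0]
    - [0,0,0,0]

```text
time_s: 35.67
ee_pos: [0.4829, 0.3657, 0.0308]
eef_rot: [0.497, -0.536, 0.541, -0.417]
force: [-0.3, 0.3, -0.5]
width: 0.0501
```

```bash
python3 f.py; python3 - <<'E'
from bf import *
s=snap('wrist','w21'); P=cloud(s); q=P[np.isfinite(P[...,0])]
k=(q[:,0]>0.42)&(q[:,0]<0.56)&(q[:,1]>0.29)&(q[:,1]<0.49)&(q[:,2]>0.05)&(q[:,2]<0.068); T=q[k]; A=np.c_[T[:,:2],np.ones(len(T))]
print(len(T),np.median(T[:,2]),np.linalg.lstsq(A,T[:,2],rcond=None)[0],cv2.minAreaRect(T[:,:2].astype(np.float32)))
E
```

```text
t 35.675 board [-0.122   0.3728 -0.0632] F board xyz [-0.31  0.25 -0.54] Tq [ 0.04 -0.02 -0.01] tooly in board(x,y) -0.068 -0.177 w 0.05007125022225207 v 0.003
28073 0.05885674530687113 [-0.00446968 -0.00138959  0.06160664] ((0.4834732711315155, 0.395713746547699), (0.07581262290477753, 0.13809151947498322), 5.556422233581543)
```

View pics/w21.png

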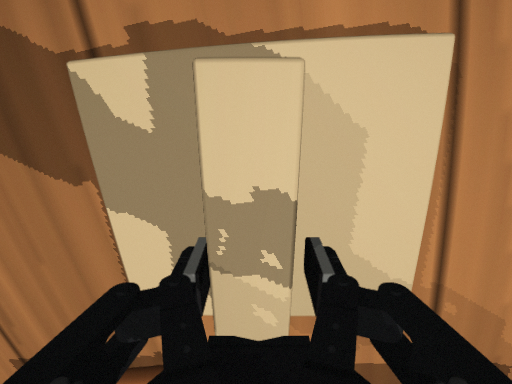

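send_rows:
  fingers: 0.075
  targets:
    - [0,0,0,0]
    - [0,0,0,0]
    - [0,-0.015,0,0]
    - [0,-0.02,0,0]
    - [0,-0.025,0,0]
    - [0,-0.03,0,0]
    - [0,-0.03,0,0]
    - [0,-0.03,0,0]
    - [0,-0.02,0,0]
    - [0,0,0,0]
    - [0,0,0,0]

```text
time_s: 37.1
ee_pos: [0.4981, 0.3799, 0.2116]
eef_rot: [0.495, -0.536, 0.541, -0.419]
force: [0.3, 0.3, -0.8]
width: 0.075
```

```bash
python3 f.py; python3 - <<'E'
from bf import *
s=snap('wrist','w22'); P=cloud(s); q=P[np.isfinite(P[...,0])]
k=(q[:,0]>0.42)&(q[:,0]<0.56)&(q[:,1]>0.29)&(q[:,1]<0.49)&(q[:,2]>0.05)&(q[:,2]<0.068); T=q[k]; A=np.c_[T[:,:2],np.ones(len(T))]
print(len(T),np.median(T[:,2]),np.linalg.lstsq(A,T[:,2],rcond=None)[0][:2],cv2.minAreaRect(T[:,:2].astype(np.float32)))
from scipy.optimize import least_squares
for n in ['side','scene']:
    s=snap(n,n+'22'); P=cloud(s); L=Lc(P[np.isfinite(P[...,0])])
    k=(np.abs(L[:,0])<0.05)&(L[:,1]>-0.03)&(L[:,1]<0.12)&(L[:,2]>0.055)&(L[:,2]<0.14)
    J=L[k]
    f=lambda p: np.hypot(J[:,1]-p[0]-p[2]*J[:,0],J[:,2]-p[1]-p[3]*J[:,0])-0.065
    if len(J)>50: r=least_squares(f,[0.045,0.065,0,0],loss='soft_l1',f_scale=0.002); print(n,'jar',r.x.round(4),len(J))
    k=(np.abs(L[:,0]-0.036)<0.04)&(np.abs(L[:,2]-0.0445)<0.003)&(L[:,1]<-0.04)&(L[:,1]>-0.16); T=L[k]
    if len(T)>10: print('chock top',len(T),np.percentile(T[:,1],[1,99]).round(4),np.percentile(T[:,0],[1,99]).round(4),np.median(T[:,2]))
E
```

```text
t 37.1 board [-0.1092  0.405   0.1155] F board xyz [ 0.25  0.25 -0.79] Tq [-0.01 -0.04 -0.03] tooly in board(x,y) -0.064 -0.173 w 0.07499082169020911 v 0.011
5317 0.05877909766037959 [-0.00243734 -0.00164947] ((0.48406198620796204, 0.3882054090499878), (0.1496664583683014, 0.04021672531962395), 80.29901123046875)
side jar [0.0536 0.0649 0.0057 0.    ] 1492
chock top 87 [-0.0986 -0.0691] [0.0143 0.0637] 0.04529876528976477
scene jar [0.0542 0.0645 0.0047 0.0011] 987
chock top 134 [-0.0991 -0.0419] [0.0117 0.0643] 0.04483866930762239
```

View pics/side22.png

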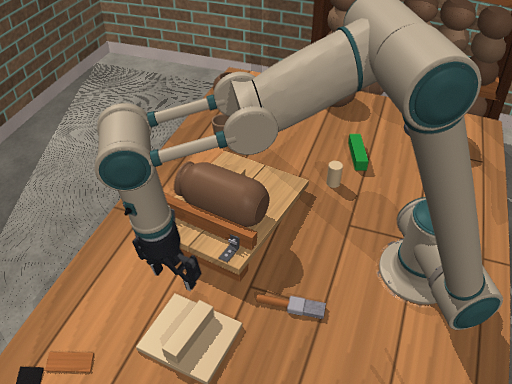

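View pics/scene22.png

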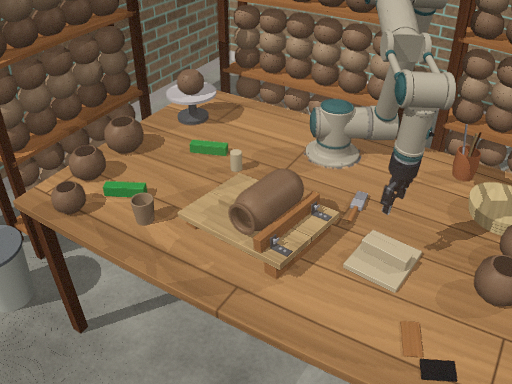

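```bash
python3 - <<'E'
from h import *
print(job_done()); print(status.state()['time_s'])
E
```

```text
the job is handed in; nothing more can be done
None
the job is handed in; nothing more can be done
```

The job is handed in, finished at about 37 s of the 72 s allowed. The hand-in reports no verdict.

**What I did:**
- I placed the chock on the board beside the prop, with its ramp to the jar. I then pushed its heel with closed fingers until the force climbed at the bar, peaking at 15.5 N of push in the last two steps. That is slightly over the 14–15 N you called snug. At up to 1.2 times the push, the clay felt at most about 18.7 N, under the 20 N limit.
- I then drew the prop down the slope, lifted it over the jar and laid it on the kiln shelf.

**Last checks:**
- **Jar:** its axis is about 6.7 mm further up the board than at the start, and it was in the same place before and after the prop was taken away. I did not measure the chock's force on the jar. With the prop gone, only the chock holds it.
- **Chock:** it lies flat and square, about 45 mm from the jar's middle towards the mouth. That is the edge of the 35–45 mm you gave, but inside the 65 mm limit. My estimate of the jar's middle is good to about 5 mm.
- **Prop:** it lies flat on the shelf, its centre about 3 mm from the shelf's middle.
- **Bystanders:** the beaker, round prop, brush and green look-alikes look unmoved in the pictures; I did not re-measure them.

**What went wrong:** my first try pushed the chock while gripping it. The tool tilted and lifted the chock's heel by about 2 mm, so I pressed it flat again and changed to pushing the heel. The tool stayed tilted by about 0.1 rad for the rest of the job.

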